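# Square up the loose side of a key cabinet

### The arm

A 7-joint arm with a two-finger parallel gripper is mounted at the origin on the work surface. World frame = base frame: x ahead of the robot, y to its left, z up, the work surface at z = 0. Lengths are in m, angles in rad, forces in N, time in s.
With the tool pointing down it reaches from about 0.4 to 0.85 m from the base axis. Payload 4.5 kg.
Tool frame: the origin (TCP) lies on the centre line of the jaws, within the pads' length; the fingertips stand 11 mm ahead of it and the grasp point (between the pads) lies 8 mm behind it; z points along the fingers, y is the line along which they close (so a half turn about z gives the same grasp; the last joint's range is limited). The gripper opens to 88 mm and grips with 3 to 60 N. Pads are 18 mm wide; open, the fingers measure 123 mm over their backs; the gripper's body (75 mm by 187 mm) begins 45 mm behind the grasp point.
Start: joints at [-1.104, 0.689, -0.195, 1.565, 0.157, 0.902, -0.215], TCP at [0.262, 0.567, 0.25] pointing down, gripper open.
Joint ranges: [-3.01, 3.01], [-0.46, 2.08], [-1.47, 1.51], [0.13, 2.56], [-1, 4.14], [0.04, 2.09], [-2.66, 2.66]. Speed limits (rad/s): [2.57, 2.57, 3.14, 3.14, 3.14, 3.14, 3.14].

### API

Orientations are given as a unit quaternion [x, y, z, w].
In Python, from plant import * gives the robot as it stands. The module is installed in compiled form; this text tells all that it offers.
- The arm moves only by the tool send_rows, never from a script. Its argument "motion" is a list of rows, each an object of numbers: "x", "y", "z": the shift along the tool's x, y, z in cm; "rx", "ry", "rz": the turn, a rotation vector about the tool's x, y, z in rad; "jaw": the finger opening in cm, from 0 to 8.81. In form: [{"x": .., "y": .., "z": .., "rx": .., "ry": .., "rz": .., "jaw": ..}, ...]. A call has exactly 5 rows; each row shifts and turns the commanded pose from where the row before left it, along the tool's axes as they then stand; what a row does not reach is not made up. A row lasts 1/10 s, in which the tool goes at most 50 mm and 8.59 degrees, less where a joint would pass 70% of its speed; a pose out of reach is approached as far as the arm can. A call is refused whole if a number of a shift passes 5 or a number of a turn 0.15, either way. A call with a gripper value outside its range is refused whole. The fingers move at their own pace and stop on an object; "grip_force" is the grip in N (left out, the last holds). Time passes only in rows, so rows that do not move let the fingers close, or fill a call up. It gives the time, the measured TCP pose, the force, the opening and the grip force at its end, in the units of the state.
- get_state(): the state, without advancing time (a new reading comes with each control period).
- snapshot(name): name is "scene" or "top" or "wrist"; returns a dict with "img" (480x640x3 uint8, red, green, blue), "vertical_fov" (degrees; the focal length in pixels is half the picture's height over the tangent of half this angle, whatever the lens; pixels are square), "cx", "cy" (the principal point, pixels), "extrinsics" (4x4, takes a point from camera to world coordinates). Camera axes: x right, y up, looking along -z (the intrinsics and any distortion apply to the point x, -y, -z); pixel columns grow to the right and rows downward; lengths in m; the calibration is good to about 2 mm. A picture is of the moment at which its call begins. There is no depth.
- finish_job(): hands the job in; it is judged then, once.
The state is a dict: "clock": time; "q": joint angles; "qd": joint speeds; "joint_torque": joint torques, N m; "tool_pos": TCP position; "eef_rot": TCP orientation; "contact_force": force on the tool from outside, world axes, zero at the start; "moment": the same for the moment, N m; "opening": opening from 0.0 (shut) to 1.0 (fully open); "finger_force": force on a finger pad.
Only numpy, scipy, OpenCV 4.12 (cv2) and the standard library are available. Lean on these libraries where they do the work, as an engineer would, in place of code of your own. Each camera call takes 0.05 s, during which the arm holds its last target. There are 200 camera calls.

### The job

One side of the half-built key cabinet still leans inward on its loose screws. Pick up the aluminium square and, touching that side only with the square, press its foot flat on the back board and its upright leg outward against the side until the corner is square and both edges sit flush without a gap; hold it there for a good second with light hand pressure. Then take the square away and stand it upright on the desk clear of the cabinet, leaving the side upright and the other things undisturbed.

Things in the scene. Friction and masses are not known exactly. Their poses are not given: they have to be found in the camera images.
- square: Aluminium L-shaped square, 0.24 kg, 18 mm thick (x), standing on its foot. Both legs 110 mm long, 30 mm wide. Origin: outer heel (where the outer edges would meet; that corner is notched 6 mm), on the underside. The foot reaches y = -110 mm, underside z = 0; the upright leg rises to z = 110 mm, outer edge y = 0 facing +y, inner edge y = -30 mm.
- square_grip (a point): Good place to grip the square from above across its 18 mm thickness: middle of the foot's height, 82 mm behind the outer edge of the upright leg (y = -82 mm) and 15 mm above the underside. Axes as the square's.
- cabinet: Half-built plywood key cabinet, 250 (x) by 200 mm (y), lying on its back board on a foam mat (280 by 230 by 8 mm) fixed to the desk. Origin: centre, at desk level; z up. A 12 mm side stands fixed and upright on the board along its -y edge, up to z = 100 mm; the loose side stands along its +y edge. The x ends are open.
- back: The cabinet's 12 mm back board under both sides, upper surface 20 mm above the desk; the foam gives 1 mm for 12 N. Rows of key hooks, 24 mm high, run along y at x = -108 and +108 mm; bare between x = -95 and +95 mm. Origin under its centre, 8 mm above the desk, axes as the cabinet's. Over 15 N from the square would mark its soft wood.
- panel (a point): Centre of the back board's upper surface. The square slides on the board and along the side with a friction of about 0.55 (varies by a fifth), so while it pushes on the side, friction there carries part of the downward press.
- loose_side: The loose side on its screws: a plywood side 250 (x) by 12 (y) by 80 mm high, standing on the back board along its +y edge. This is a fixed mark on the board (83 mm from the cabinet's centre, at board level, axes as the cabinet's; it does not tilt). Slotted screw holes: the side's inner face stands from 5 mm inward to 5 mm outward of it, unmeasured. Over 12 N from the square tears the screws.
- tilt (a joint): How far the loose side leans inward (rad): 0 is square to the back board, positive is its top towards -y, negative is past square. It rocks on its inner foot, the lower edge of its inner face. It starts at 0.055 to 0.14; about 3 N at its top moves it, it stays where it is left and has no stop at square.
- padlock: Bystander: brass padlock lying on the desk, 50 by 45 by 20 mm plus shackle.
- screwdriver: Bystander: screwdriver lying on the desk.
- tub: Bystander: clear plastic tub, 110 by 80 by 35 mm.
- cylinder: Bystander: brass lock cylinder 60 mm long lying on the desk.
There are look-alikes about, which are no part of the job. Of the things that look like the square, take the one that is nearest to the robot's base at the start.

How it is judged:
By the outcome, as a careful person would: the job done as asked, in the order asked, and still so for the second after the job is handed in, with the robot touching nothing.
It also fails if it takes over 72 s, if anything falls off the work surface, if the arm or the gripper's body presses on something with over 40 N, if the wrist force passes 120 N, or if a joint passes its speed limit or range.

## Working session

There is one attempt and no reset: what is moved stays moved. The work goes in short steps, Python scripts to look and compute and a tool call to move; the robot and the scene stay as the last step left them, time stands still between calls to the robot, and variables do not carry over. Pictures are saved under pics/ and viewed, at most 10 in all, crops included, and the job is handed in when it is done.

Besides the shell and the picture viewer there is one more tool, called after "Request:" as name([rows], argument=value, ...), one row to a line, values as JSON. send_rows: Moves the arm, as the interface text tells. Its arguments: {"type":"object","properties":{"motion":{"type":"array"},"grip_force":{"type":"number"}},"required":["motion"]}

```bash
mkdir -p pics
cat > h.py <<'E'
from plant import *
import numpy as np, cv2, pickle
from scipy.spatial.transform import Rotation as R
def snap(name,f):
    s=snapshot(name); pickle.dump(s,open(f'pics/{f}.pkl','wb')); cv2.imwrite(f'pics/{f}.png',s['img'][:,:,::-1]); return s
def load(f): return pickle.load(open(f'pics/{f}.pkl','rb'))
def ray(s,u,v):
    f=240/np.tan(np.radians(s['vertical_fov'])/2); E=s['extrinsics']
    d=E[:3,:3]@np.array([(u-s['cx'])/f,-(v-s['cy'])/f,-1]); return E[:3,3],d
def onz(s,u,v,z):
    o,d=ray(s,u,v); return o+d*(z-o[2])/d[2]
def proj(s,p):
    f=240/np.tan(np.radians(s['vertical_fov'])/2); E=s['extrinsics']
    c=E[:3,:3].T@(np.asarray(p)-E[:3,3]); return np.array([s['cx']+f*c[0]/-c[2], s['cy']-f*c[1]/-c[2]])
def tri(a,b):
    (o1,d1),(o2,d2)=a,b; A=np.stack([d1,-d2],1); t=np.linalg.lstsq(A,o2-o1,rcond=None)[0]
    p,q=o1+d1*t[0],o2+d2*t[1]; return (p+q)/2,np.linalg.norm(p-q)
E
python3 - <<'E'
from h import *
for n in ['scene','top','wrist']:
    s=snap(n,n+'0'); print(n,s.keys(),s['vertical_fov'],s['cx'],s['cy'],s['extrinsics'].round(3).tolist())
print(get_state())
a=[load(n+'0')['img'] for n in ['scene','top']]
cv2.imwrite('pics/both.png',cv2.resize(np.hstack(a),(800,300),interpolation=cv2.INTER_AREA)[:,:,::-1])
E
```

```text
scene dict_keys(['img', 'vertical_fov', 'cx', 'cy', 'extrinsics']) 55.32779486328351 318.3203222141863 233.95073127826802 [[-0.694, -0.62, 0.365, 0.995], [0.719, -0.593, 0.362, 0.316], [-0.008, 0.514, 0.857, 0.931], [0.0, 0.0, 0.0, 1.0]]
top dict_keys(['img', 'vertical_fov', 'cx', 'cy', 'extrinsics']) 54.42835379210631 321.1441346804484 235.90151172071884 [[0.02, 0.998, -0.065, 0.516], [-1.0, 0.021, 0.004, -0.048], [0.005, 0.065, 0.998, 1.283], [0.0, 0.0, 0.0, 1.0]]
wrist dict_keys(['img', 'vertical_fov', 'cx', 'cy', 'extrinsics']) 62.1455021346584 319.3591981385641 241.47313553295038 [[0.42, -0.866, -0.273, 0.192], [0.908, 0.4, 0.127, 0.6], [-0.001, -0.301, 0.954, 0.384], [0.0, 0.0, 0.0, 1.0]]
{'clock': 0.15, 'q': array([-1.10419879,  0.68979311, -0.19453553,  1.56601867,  0.15729054,
        0.90249558, -0.21510432]), 'qd': array([ 0.00051668, -0.00245939, -0.00050005, -0.00071412,  0.00013108,
        0.0004891 , -0.00031485]), 'joint_torque': array([-1.89321065e-03, -5.27867103e+01, -1.26877762e+00, -1.53588527e+01,
       -5.25033858e-02,  3.88033528e-03,  9.28292093e-05]), 'tool_pos': array([0.26197805, 0.56697723, 0.24911639]), 'eef_rot': array([ 2.14688918e-01,  9.76682256e-01, -6.55296127e-04, -1.02551631e-04]), 'contact_force': array([ 0.49428827, -0.27509124,  0.69945384]), 'moment': array([ 0.00867458,  0.00935947, -0.014177  ]), 'finger_force': 0.0, 'opening': 1.00214230672691}
```

View pics/top0.png

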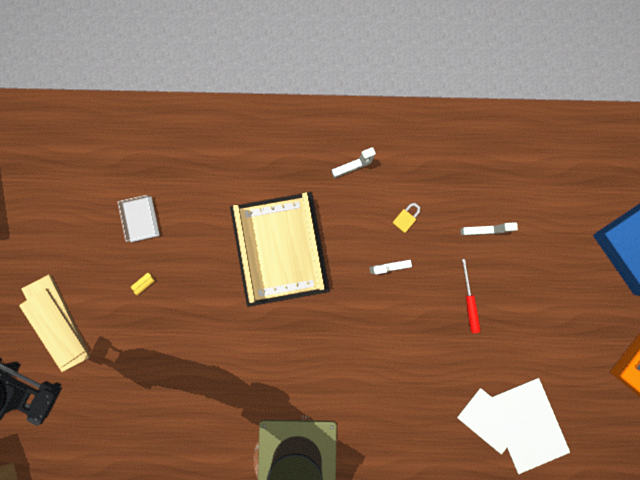

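View pics/scene0.png

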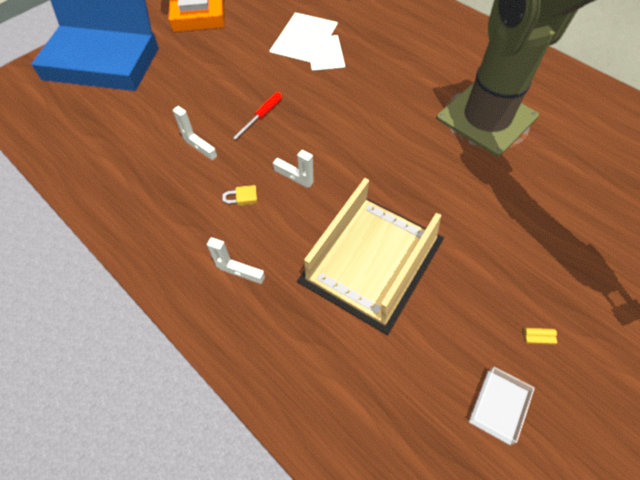

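Top view: the cabinet is at about (280,250) and the nearest square at (390,267), its upright leg at the left (+y) end. The two look-alikes are at (355,163) and (490,230).

Run:
```python
from h import *
t=load('top0');s=load('scene0')
a=cv2.resize(t['img'][185:310,225:335],None,fx=3.6,fy=3.6,interpolation=cv2.INTER_CUBIC)
b=cv2.resize(s['img'][175:335,290:450],None,fx=2.5,fy=2.5,interpolation=cv2.INTER_CUBIC)
b=cv2.copyMakeBorder(b,0,a.shape[0]-b.shape[0],0,0,cv2.BORDER_CONSTANT)
cv2.imwrite('pics/crop1.png',np.hstack([a,b])[:,:,::-1])
for n,p in dict(cab=(282,250),sqA=(390,267),up=(376,269),tip=(411,264)).items(): print(n,onz(t,*p,0.02).round(3))
print(onz(s,305,185,0).round(3),onz(s,275,165,.03).round(3),onz(s,305,153,.11).round(3))
```

```text
cab [0.557 0.053 0.02 ]
sqA [ 0.518 -0.24   0.02 ]
up [ 0.511 -0.202  0.02 ]
tip [ 0.527 -0.297  0.02 ]
[ 0.517 -0.202  0.   ] [ 0.54  -0.285  0.03 ] [ 0.507 -0.207  0.11 ]
```

View pics/crop1.png

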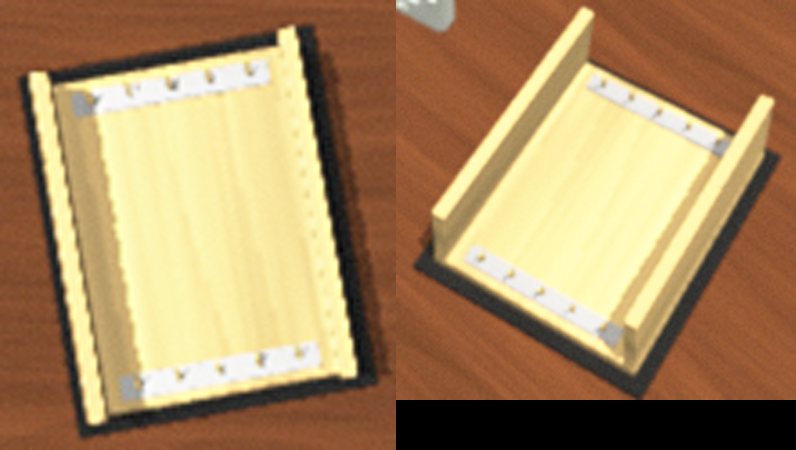

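The crop shows two sides on the board, but the tilt is too small to judge at this resolution. I'll look from the wrist camera on the way to the square.

```bash
cat >> h.py <<'E'
def plan(pos,rot=None,n=None,st=None):
    """print n equal rows (tool-frame) from present (or given) pose to target"""
    st=st or get_state(); p=np.array(st['tool_pos']); r=R.from_quat(st['eef_rot'])
    rot=r if rot is None else rot
    d=np.array(pos)-p; w=(r.inv()*rot).as_rotvec()
    n=n or int(np.ceil(max(np.linalg.norm(d)/.048,np.linalg.norm(w)/.145)))
    for k in range(n):
        rk=r*R.from_rotvec(w*k/n)
        print(k,(100*rk.inv().apply(d/n)).round(2),(w/n).round(3))
def down(a):  # tool y at angle a (rad) in world, z down
    y=np.array([np.cos(a),np.sin(a),0]); z=np.array([0,0,-1.]); return R.from_matrix(np.stack([np.cross(y,z),y,z],1))
E
python3 - <<'E'
from h import *
plan([.55,.16,.28],down(.165),15)
E
```

```text
0 [-2.88 -1.66 -0.2 ] [-0.     0.     0.065]
1 [-2.98 -1.47 -0.2 ] [-0.     0.     0.065]
2 [-3.07 -1.27 -0.2 ] [-0.     0.     0.065]
3 [-3.15 -1.07 -0.2 ] [-0.     0.     0.065]
4 [-3.21 -0.86 -0.2 ] [-0.     0.     0.065]
5 [-3.26 -0.65 -0.2 ] [-0.     0.     0.065]
6 [-3.29 -0.44 -0.2 ] [-0.     0.     0.065]
7 [-3.32 -0.23 -0.21] [-0.     0.     0.065]
8 [-3.32 -0.01 -0.21] [-0.     0.     0.065]
9 [-3.32  0.2  -0.21] [-0.     0.     0.065]
10 [-3.3   0.42 -0.21] [-0.     0.     0.065]
11 [-3.26  0.63 -0.21] [-0.     0.     0.065]
12 [-3.22  0.84 -0.21] [-0.     0.     0.065]
13 [-3.15  1.05 -0.21] [-0.     0.     0.065]
14 [-3.08  1.25 -0.21] [-0.     0.     0.065]
```

Request:
send_rows([
  {"x":-2.9,"y":-1.7,"z":-0.2,"rz":0.065},
  {"x":-3.0,"y":-1.5,"z":-0.2,"rz":0.065},
  {"x":-3.1,"y":-1.3,"z":-0.2,"rz":0.065},
  {"x":-3.15,"y":-1.1,"z":-0.2,"rz":0.065},
  {"x":-3.2,"y":-0.9,"z":-0.2,"rz":0.065},
])

```text
schema error: expected keys x, y, z, rx, ry, rz, jaw
```

Request:
send_rows([
  {"x":-3.25,"y":-0.65,"z":-0.2,"rz":0.065},
  {"x":-3.3,"y":-0.45,"z":-0.2,"rz":0.065},
  {"x":-3.3,"y":-0.2,"z":-0.2,"rz":0.065},
  {"x":-3.3,"y":0,"z":-0.2,"rz":0.065},
  {"x":-3.3,"y":0.2,"z":-0.2,"rz":0.065},
])

```text
schema error: expected keys x, y, z, rx, ry, rz, jaw
```

Request:
send_rows([
  {"x":-3.3,"y":0.4,"z":-0.2,"rz":0.065},
  {"x":-3.25,"y":0.65,"z":-0.2,"rz":0.065},
  {"x":-3.2,"y":0.85,"z":-0.2,"rz":0.065},
  {"x":-3.15,"y":1.05,"z":-0.2,"rz":0.065},
  {"x":-3.1,"y":1.25,"z":-0.2,"rz":0.065},
])

```text
schema error: expected keys x, y, z, rx, ry, rz, jaw
```

Request:
send_rows([
  {"x":0},
  {"x":0},
  {"x":0},
  {"x":0},
  {"x":0},
])

```text
schema error: expected keys x, y, z, rx, ry, rz, jaw
```

Run:
```python
from h import *
s=snap('wrist','w1'); st=get_state(); print(st['clock'],st['tool_pos'],st['q'].round(2),R.from_quat(st['eef_rot']).as_matrix().round(3))
plan([.55,-.02,.28],down(.165),5)
```

```text
0.2 [0.26198983 0.56705238 0.24923443] [-1.1   0.69 -0.19  1.57  0.16  0.9  -0.22] [[-0.908  0.419 -0.   ]
 [ 0.419  0.908 -0.001]
 [-0.    -0.001 -1.   ]]
0 [-10.15  -8.24  -0.61] [-0.     0.     0.195]
1 [-11.56  -6.12  -0.61] [-0.     0.     0.195]
2 [-12.52  -3.77  -0.61] [-0.     0.     0.195]
3 [-13.02  -1.28  -0.61] [-0.     0.     0.195]
4 [-13.02   1.26  -0.61] [-0.     0.     0.195]
```

View pics/w1.png

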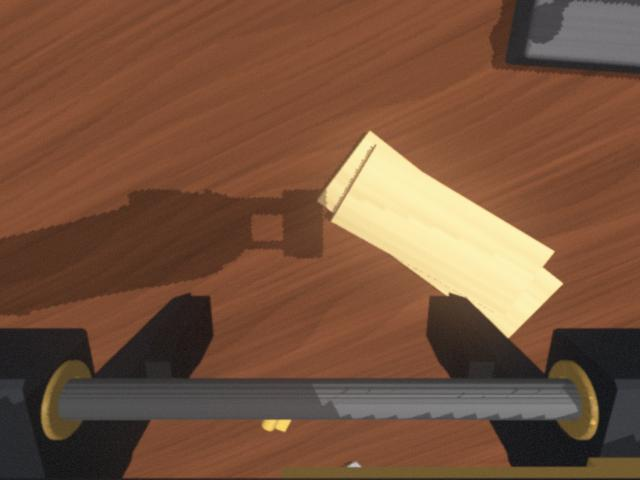

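All keys are needed. The gripper fills the lower part of the wrist picture, so I'll shift the viewpoint.

Run:
```python
from h import *
plan([.55,.02,.30],down(.165),15)
```

```text
0 [-3.27 -2.51 -0.34] [-0.     0.     0.065]
1 [-3.43 -2.29 -0.34] [-0.     0.     0.065]
2 [-3.57 -2.06 -0.34] [-0.     0.     0.065]
3 [-3.7  -1.83 -0.34] [-0.     0.     0.065]
4 [-3.81 -1.58 -0.34] [-0.     0.     0.065]
5 [-3.9  -1.33 -0.34] [-0.     0.     0.065]
6 [-3.98 -1.08 -0.34] [-0.     0.     0.065]
7 [-4.04 -0.82 -0.34] [-0.     0.     0.065]
8 [-4.08 -0.55 -0.34] [-0.     0.     0.065]
9 [-4.11 -0.29 -0.34] [-0.     0.     0.065]
10 [-4.12 -0.02 -0.34] [-0.     0.     0.065]
11 [-4.11  0.25 -0.34] [-0.     0.     0.065]
12 [-4.09  0.51 -0.34] [-0.     0.     0.065]
13 [-4.05  0.78 -0.34] [-0.     0.     0.065]
14 [-3.99  1.04 -0.34] [-0.     0.     0.065]
```

Request:
send_rows([
  {"x":-3.3,"y":-2.5,"z":-0.35,"rx":0,"ry":0,"rz":0.065,"jaw":8.8},
  {"x":-3.4,"y":-2.3,"z":-0.35,"rx":0,"ry":0,"rz":0.065,"jaw":8.8},
  {"x":-3.6,"y":-2.1,"z":-0.35,"rx":0,"ry":0,"rz":0.065,"jaw":8.8},
  {"x":-3.7,"y":-1.8,"z":-0.35,"rx":0,"ry":0,"rz":0.065,"jaw":8.8},
  {"x":-3.8,"y":-1.6,"z":-0.35,"rx":0,"ry":0,"rz":0.065,"jaw":8.8},
])

```text
clock: 0.7
tool_pos: [0.3587, 0.383, 0.2673]
eef_rot: [0.371, 0.929, 0.0, 0.0]
contact_force: [1.7, 0.5, -0.0]
opening: 1.002
finger_force: 0.0
```

Request:
send_rows([
  {"x":-3.9,"y":-1.3,"z":-0.35,"rx":0,"ry":0,"rz":0.065,"jaw":8.8},
  {"x":-4.0,"y":-1.1,"z":-0.35,"rx":0,"ry":0,"rz":0.065,"jaw":8.8},
  {"x":-4.0,"y":-0.8,"z":-0.35,"rx":0,"ry":0,"rz":0.065,"jaw":8.8},
  {"x":-4.1,"y":-0.5,"z":-0.35,"rx":0,"ry":0,"rz":0.065,"jaw":8.8},
  {"x":-4.1,"y":-0.3,"z":-0.35,"rx":0,"ry":0,"rz":0.065,"jaw":8.8},
])

```text
clock: 1.2
tool_pos: [0.4549, 0.2011, 0.2849]
eef_rot: [0.516, 0.856, 0.0, 0.0]
contact_force: [0.9, 0.5, 0.2]
opening: 1.002
finger_force: 0.0
```

Request:
send_rows([
  {"x":-4.1,"y":0,"z":-0.35,"rx":0,"ry":0,"rz":0.065,"jaw":8.8},
  {"x":-4.1,"y":0.3,"z":-0.35,"rx":0,"ry":0,"rz":0.065,"jaw":8.8},
  {"x":-4.1,"y":0.5,"z":-0.35,"rx":0,"ry":0,"rz":0.065,"jaw":8.8},
  {"x":-4.0,"y":0.8,"z":-0.35,"rx":0,"ry":0,"rz":0.065,"jaw":8.8},
  {"x":-4.0,"y":1.0,"z":-0.35,"rx":0,"ry":0,"rz":0.065,"jaw":8.8},
])

```text
clock: 1.7
tool_pos: [0.5507, 0.0195, 0.3023]
eef_rot: [0.648, 0.762, 0.0, -0.0]
contact_force: [0.7, 1.0, -0.4]
opening: 0.995
finger_force: 0.0
```

Request:
send_rows([
  {"x":0,"y":0,"z":0,"rx":0,"ry":0,"rz":0,"jaw":8.8},
  {"x":0,"y":0,"z":0,"rx":0,"ry":0,"rz":0,"jaw":8.8},
  {"x":0,"y":0,"z":0,"rx":0,"ry":0,"rz":0,"jaw":8.8},
  {"x":0,"y":0,"z":0,"rx":0,"ry":0,"rz":0,"jaw":8.8},
  {"x":0,"y":0,"z":0,"rx":0,"ry":0,"rz":0,"jaw":8.8},
])

```text
clock: 2.2
tool_pos: [0.5498, 0.0223, 0.3022]
eef_rot: [0.646, 0.763, 0.0, -0.0]
contact_force: [0.3, -1.0, -0.6]
opening: 0.997
finger_force: 0.0
```

Run:
```python
from h import *
s=snap('wrist','w1'); st=get_state(); print(st['clock'],st['tool_pos'],st['q'].round(2),R.from_quat(st['eef_rot']).as_matrix().round(3))
plan([.55,-.12,.30],down(.165),4)
```

```text
2.25 [0.54989078 0.02203067 0.30222037] [-0.15  0.52  0.05  1.73 -0.03  0.89  0.07] [[-0.164  0.986 -0.   ]
 [ 0.986  0.164  0.   ]
 [ 0.    -0.    -1.   ]]
0 [-3.5  -0.58  0.05] [-0. -0. -0.]
1 [-3.5  -0.58  0.05] [-0. -0. -0.]
2 [-3.5  -0.58  0.05] [-0. -0. -0.]
3 [-3.5  -0.58  0.06] [-0. -0. -0.]
```

View pics/w1.png

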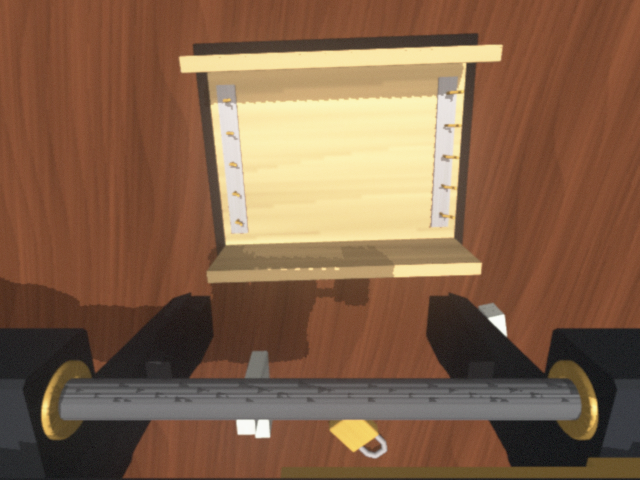

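Wrist view: the +y side's top edge runs along rows 47–70, and its inner base is hidden near row 70. The -y side's inner base edge is near row 243 and its top near row 268. I'll take the second viewpoint, then compute.

Request:
send_rows([
  {"x":-3.5,"y":-0.6,"z":0,"rx":0,"ry":0,"rz":0,"jaw":8.8},
  {"x":-3.5,"y":-0.6,"z":0,"rx":0,"ry":0,"rz":0,"jaw":8.8},
  {"x":-3.5,"y":-0.6,"z":0,"rx":0,"ry":0,"rz":0,"jaw":8.8},
  {"x":-3.5,"y":-0.6,"z":0,"rx":0,"ry":0,"rz":0,"jaw":8.8},
  {"x":0,"y":0,"z":0,"rx":0,"ry":0,"rz":0,"jaw":8.8},
])

```text
clock: 2.75
tool_pos: [0.5483, -0.1275, 0.3023]
eef_rot: [0.65, 0.76, -0.002, 0.001]
contact_force: [-0.2, -0.4, 0.3]
opening: 0.996
finger_force: 0.0
```

Request:
send_rows([
  {"x":0,"y":0,"z":0,"rx":0,"ry":0,"rz":0,"jaw":8.8},
  {"x":0,"y":0,"z":0,"rx":0,"ry":0,"rz":0,"jaw":8.8},
  {"x":0,"y":0,"z":0,"rx":0,"ry":0,"rz":0,"jaw":8.8},
  {"x":0,"y":0,"z":0,"rx":0,"ry":0,"rz":0,"jaw":8.8},
  {"x":0,"y":0,"z":0,"rx":0,"ry":0,"rz":0,"jaw":8.8},
])

```text
clock: 3.25
tool_pos: [0.5493, -0.1203, 0.3022]
eef_rot: [0.647, 0.763, 0.0, -0.0]
contact_force: [0.4, -1.0, -0.4]
opening: 1.002
finger_force: 0.0
```

Run:
```python
from h import *
s=snap('wrist','w2'); st=get_state(); print(st['clock'],st['tool_pos'])
a=load('w1')
x=a['img'][30:300,160:520]; y=s['img'][0:270,160:520]
x=cv2.resize(x,(800,600),interpolation=cv2.INTER_CUBIC)
cv2.imwrite('pics/z1.png',x[:,:,::-1])
# vertical brightness profile at 3 columns
for n,im in (('w1',a['img']),('w2',s['img'])):
    for c in (300,):
        print(n,c,[tuple(im[r,c]) and int(im[r,c].sum()) for r in range(30,480 if n=='w2' else 300)])
```

```text
3.3 [ 0.54930551 -0.12046154  0.30222411]
w1 300 [276, 265, 276, 276, 269, 270, 273, 273, 266, 219, 196, 180, 191, 173, 186, 196, 192, 194, 189, 192, 211, 392, 607, 625, 591, 636, 651, 650, 651, 653, 652, 648, 647, 649, 654, 645, 653, 621, 518, 477, 479, 473, 469, 468, 465, 462, 457, 454, 463, 452, 449, 458, 446, 452, 449, 455, 461, 468, 475, 491, 499, 492, 502, 500, 503, 500, 499, 510, 510, 515, 577, 664, 681, 685, 683, 683, 681, 675, 673, 674, 671, 665, 665, 664, 661, 658, 654, 654, 660, 661, 661, 660, 668, 666, 668, 667, 669, 667, 669, 667, 667, 670, 668, 667, 665, 662, 665, 665, 662, 670, 668, 673, 675, 674, 673, 671, 666, 667, 664, 657, 660, 655, 656, 650, 645, 643, 648, 647, 652, 653, 654, 658, 656, 658, 664, 658, 662, 665, 665, 667, 664, 658, 662, 659, 655, 657, 660, 658, 657, 658, 648, 643, 639, 638, 635, 643, 636, 631, 640, 642, 625, 622, 619, 618, 622, 620, 621, 627, 623, 623, 622, 612, 614, 624, 632, 638, 642, 641, 631, 632, 627, 629, 631, 623, 623, 621, 622, 624, 626, 622, 629, 624, 627, 625, 633, 627, 624, 625, 621, 620, 620, 607, 599, 593, 603, 623, 634, 643, 650, 663, 
[... 1857 characters left out ...]
 189, 179, 193, 191, 187, 194, 211, 227, 209, 197, 190, 200, 187, 208, 212, 215, 220, 241, 263, 273, 284, 277, 277, 281, 274, 277, 279, 270, 267, 278, 271, 273, 271, 267, 275, 260, 264, 251, 204, 181, 200, 199, 219, 247, 292, 291, 274, 246, 260, 288, 316, 321, 264, 234, 258, 325, 337, 299, 317, 342, 354, 368, 349, 349, 364, 378, 383, 384, 382, 377, 383, 379, 369, 361, 371, 370, 363, 344, 338, 331, 290, 270, 272, 280, 276, 266, 271, 281, 269, 276, 267, 273, 277, 271, 265, 280, 274, 283, 286, 282, 276, 269, 290, 290, 284, 296, 277, 288, 282, 281, 286, 288, 290, 282, 286, 281, 285, 290, 279, 284, 278, 290, 278, 276, 282, 282, 273, 242, 246, 246, 254, 247, 249, 253, 256, 249, 260, 240, 178, 143]
```

View pics/w2.png

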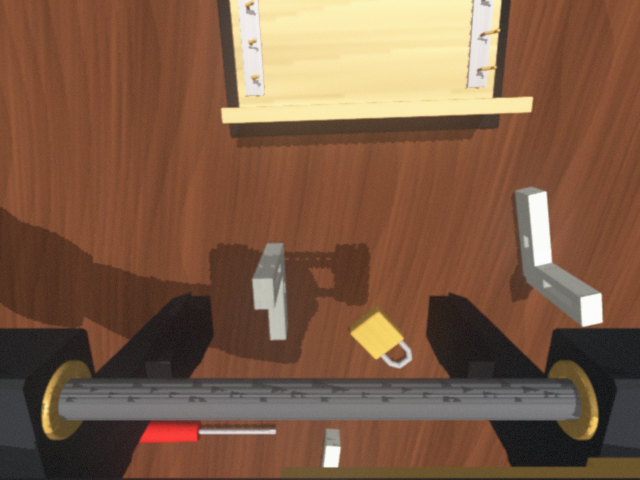

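w2: the -y side's top band is at rows 105–119, and the target square is at (270,290) with its upright top at (268,265–305) and its foot running down to (278,338).

Run:
```python
from h import *
a=load('w1');b=load('w2');t=load('top0')
import itertools
th=0.15; ex=np.array([np.cos(th),np.sin(th),0]);ey=np.array([-np.sin(th),np.cos(th),0])
def loc(p): return (ex@p).round(4),(ey@p).round(4)
for n,s,v,z in [('+y outer top',a,51.3,.1),('+y inner top',a,67.8,.1),('+y base?',a,87.5,.02),('-y base',a,236.2,.02),('-y inner top',a,261.5,.1),('-y outer top',a,273,.1),('-y inner top w2',b,104.7,.1),('-y outer top w2',b,119.7,.1),('mat +y',a,38.5,.008),('mat -y w2',b,127,.0)]:
    print(n,loc(onz(s,300,v,z)))
# edge transitions of -y and +y top at several columns, for yaw
for s,lo,hi,nm in [(a,40,62,'+y outer top'),(a,62,74,'+y inner top'),(a,228,245,'-y base'),(a,254,268,'-y inner top'),(a,268,285,'-y outer top'),(a,78,95,'+y base'),(b,112,128,'-y outer top w2'),(b,98,110,'-y inner top w2')]:
    g=cv2.GaussianBlur(s['img'].sum(2).astype(float),(9,3),0); d=np.abs(np.diff(g,axis=0))
    pts=[]
    for c in range(255,430,5):
        w=d[lo:hi,c]; r=lo+.5+w.argmax(); pts.append((c,r))
    pts=np.array(pts); k=np.polyfit(*pts.T,1); res=pts[:,1]-np.polyval(k,pts[:,0]); ok=abs(res-np.median(res))<1.2; k=np.polyfit(*pts[ok].T,1)
    z={'b':.02,'t':.1}['b' if 'base' in nm else 't']
    P=onz(s,260,np.polyval(k,260),z);Q=onz(s,420,np.polyval(k,420),z); M=onz(s,340,np.polyval(k,340),z)
    print(nm,k.round(4),ok.sum(),'yaw',np.arctan2((Q-P)[1],(Q-P)[0]).round(4),'perp',loc(M))
x=a['img'][35:110,170:330]
x=cv2.resize(x,None,fx=5,fy=5,interpolation=cv2.INTER_CUBIC)
cv2.imwrite('pics/z1.png',x[:,:,::-1])
```

```text
+y outer top (np.float64(0.5313), np.float64(0.0652))
+y inner top (np.float64(0.5313), np.float64(0.0535))
+y base? (np.float64(0.5277), np.float64(0.0443))
-y base (np.float64(0.5278), np.float64(-0.1076))
-y inner top (np.float64(0.5314), np.float64(-0.1074))
-y outer top (np.float64(0.5314), np.float64(-0.1186))
-y inner top w2 (np.float64(0.5098), np.float64(-0.1147))
-y outer top w2 (np.float64(0.5098), np.float64(-0.1262))
mat +y (np.float64(0.5271), np.float64(0.0896))
mat -y w2 (np.float64(0.5053), np.float64(-0.1343))
+y outer top [-3.72000e-02  6.25762e+01] 35 yaw 0.1991 perp (np.float64(0.5622), np.float64(0.0667))
+y inner top [-3.60000e-02  7.84905e+01] 35 yaw 0.1984 perp (np.float64(0.5625), np.float64(0.0551))
-y base [-3.190000e-02  2.516524e+02] 35 yaw 0.1982 perp (np.float64(0.5717), np.float64(-0.1123))
-y inner top [-2.230000e-02  2.739355e+02] 31 yaw 0.1885 perp (np.float64(0.5676), np.float64(-0.1116))
-y outer top [-3.130000e-02  2.889857e+02] 35 yaw 0.1984 perp (np.float64(0.568), np.float64(-0.1233))
+y base [-1.750e-02  9.288e+01] 12 yaw 0.1815 perp (np.float64(0.5668), np.float64(0.0454))
-y outer top w2 [-3.600000e-02  1.310048e+02] 35 yaw 0.1985 perp (np.float64(0.5421), np.float64(-0.125))
-y inner top w2 [-7.100000e-03  1.054652e+02] 18 yaw 0.1709 perp (np.float64(0.5418), np.float64(-0.113))
```

View pics/z1.png

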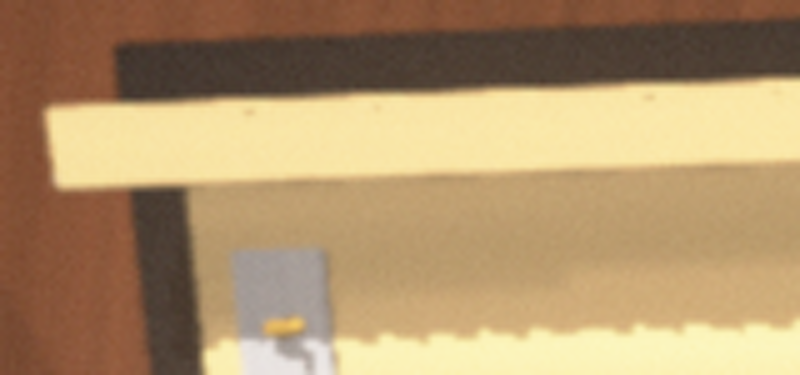

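The far (+y) side's inner face is hidden, so it overhangs. The -y side's inner top and base coincide, so it is upright. The loose side is therefore +y, and the square already faces the right way. Next I'll go closer above the square.

Run:
```python
from h import *
th=.1985; ex=np.array([np.cos(th),np.sin(th),0]);ey=np.array([-np.sin(th),np.cos(th),0])
a=load('w1');b=load('w2')
for nm,s,k,z in [('+out',a,(-.0372,62.576),.1),('+in',a,(-.036,78.49),.1),('-base',a,(-.0319,251.65),.02),('-in',a,(-.0223,273.94),.1),('-out',a,(-.0313,288.99),.1),('-out w2',b,(-.036,131.0),.1)]:
    print(nm,[(ey@onz(s,c,np.polyval(k,c),z)).round(4) for c in (270,340,410)])
print('cam',ey@a['extrinsics'][:3,3],'mat+',ey@onz(a,300,38.5,.008))
# board x ends (w1): columns at row 160, and mat
g=a['img'].sum(2).astype(int); print([int(v) for v in g[180,195:260:2]]); print([int(v) for v in g[180,420:490:2]])
for c,r in ((214,180),(459,180)): print(ex@onz(a,c,r,.02))
plan([.53,-.35,.2],down(.18),6)
```

```text
+out [np.float64(0.0393), np.float64(0.0393), np.float64(0.0394)]
+in [np.float64(0.0278), np.float64(0.0277), np.float64(0.0277)]
-base [np.float64(-0.1398), np.float64(-0.1398), np.float64(-0.1399)]
-in [np.float64(-0.1383), np.float64(-0.139), np.float64(-0.1396)]
-out [np.float64(-0.1507), np.float64(-0.1507), np.float64(-0.1507)]
-out w2 [np.float64(-0.1511), np.float64(-0.1511), np.float64(-0.1511)]
cam -0.009133772011988629 mat+ 0.06398451416884486
[295, 282, 284, 276, 275, 282, 268, 215, 217, 214, 229, 250, 601, 649, 645, 660, 666, 668, 669, 661, 667, 662, 664, 676, 604, 650, 653, 646, 652, 654, 649, 647, 653]
[644, 648, 650, 652, 651, 647, 538, 630, 661, 664, 660, 662, 649, 653, 662, 672, 652, 653, 641, 374, 212, 221, 220, 227, 294, 299, 287, 290, 292, 286, 268, 284, 264, 281, 291]
0.43494953322105717
0.6912885645334823
0 [-3.72 -0.94  1.7 ] [ 0.    -0.    -0.003]
1 [-3.72 -0.95  1.7 ] [ 0.    -0.    -0.003]
2 [-3.72 -0.96  1.7 ] [ 0.    -0.    -0.003]
3 [-3.71 -0.97  1.7 ] [ 0.    -0.    -0.003]
4 [-3.71 -0.98  1.7 ] [ 0.    -0.    -0.003]
5 [-3.71 -0.99  1.7 ] [ 0.    -0.    -0.003]
```

Request:
send_rows([
  {"x":-4.5,"y":-1.1,"z":2.0,"rx":0,"ry":0,"rz":0,"jaw":8.8},
  {"x":-4.5,"y":-1.2,"z":2.0,"rx":0,"ry":0,"rz":0,"jaw":8.8},
  {"x":-4.5,"y":-1.2,"z":2.0,"rx":0,"ry":0,"rz":0,"jaw":8.8},
  {"x":-4.4,"y":-1.2,"z":2.0,"rx":0,"ry":0,"rz":0,"jaw":8.8},
  {"x":-4.4,"y":-1.1,"z":2.0,"rx":0,"ry":0,"rz":-0.02,"jaw":8.8},
])

```text
clock: 3.8
tool_pos: [0.5281, -0.3505, 0.2021]
eef_rot: [0.639, 0.769, 0.0, 0.0]
contact_force: [0.8, 0.1, -0.4]
opening: 0.994
finger_force: 0.0
```

Request:
send_rows([
  {"x":0,"y":0,"z":0,"rx":0,"ry":0,"rz":0,"jaw":8.8},
  {"x":0,"y":0,"z":0,"rx":0,"ry":0,"rz":0,"jaw":8.8},
  {"x":0,"y":0,"z":0,"rx":0,"ry":0,"rz":0,"jaw":8.8},
  {"x":0,"y":0,"z":0,"rx":0,"ry":0,"rz":0,"jaw":8.8},
  {"x":0,"y":0,"z":0,"rx":0,"ry":0,"rz":0,"jaw":8.8},
])

```text
clock: 4.3
tool_pos: [0.5293, -0.3474, 0.2036]
eef_rot: [0.639, 0.77, 0.0, 0.0]
contact_force: [0.1, -0.0, -0.1]
opening: 0.998
finger_force: 0.0
```

Run:
```python
from h import *
s=snap('wrist','w3'); st=get_state(); print(st['clock'],st['tool_pos'])
x=s['img'][0:300,150:550]
cv2.imwrite('pics/z3.png',cv2.resize(x,None,fx=2,fy=2,interpolation=cv2.INTER_CUBIC)[:,:,::-1])
```

```text
4.35 [ 0.52913335 -0.34766946  0.20353144]
```

View pics/z3.png

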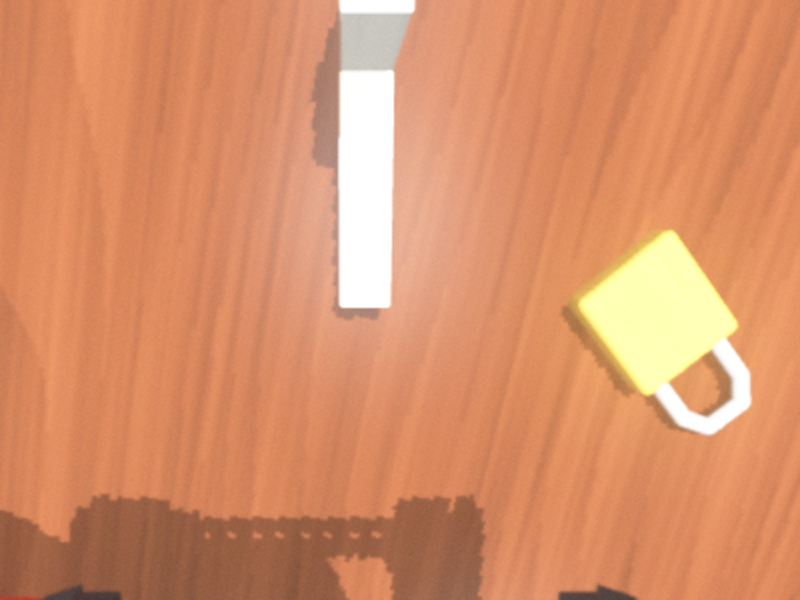

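The zoom shows the foot's top: tip corners at full-frame (320,153.5) and (345,153.5), leg junction at (320.5,35) and (347,35).

Run:
```python
from h import *
s=load('w3');b=load('w2')
c=[(320,153.5),(345,153.5),(320.5,35.2),(347,35.2)]
P=[onz(s,*p,.03) for p in c]; print(np.round(P,4))
w=[np.linalg.norm(P[1]-P[0]),np.linalg.norm(P[3]-P[2]),np.linalg.norm((P[2]+P[3]-P[0]-P[1])/2)]; print('w,w,len',np.round(w,4))
for p,q in (((320,153.5),(270,338)),((345,153.5),(286,338))): 
    X,e=tri(ray(s,*p),ray(b,*q)); print('tri',X.round(4),round(e,4))
tip=(P[0]+P[1])/2; jn=(P[2]+P[3])/2; d=jn-tip; yaw=np.arctan2(d[1],d[0])-np.pi/2
g=tip+d/np.linalg.norm(d)*.028; print('yaw',yaw,'grip',g)
plan([g[0],g[1],.12],down(yaw),5)
plan([g[0],g[1],.014],down(yaw),8)
```

```text
[[ 0.5219 -0.2973  0.03  ]
 [ 0.5405 -0.2938  0.03  ]
 [ 0.5073 -0.2176  0.03  ]
 [ 0.5255 -0.2142  0.03  ]]
w,w,len [0.019  0.0185 0.081 ]
tri [ 0.5217 -0.2977  0.0251] 0.0005
tri [ 0.5404 -0.294   0.0262] 0.0009
yaw 0.18419659172963176 grip [ 0.52608212 -0.26800884  0.03      ]
0 [1.58 0.23 1.67] [0. 0. 0.]
1 [1.58 0.23 1.67] [0. 0. 0.]
2 [1.58 0.23 1.67] [0. 0. 0.]
3 [1.58 0.23 1.67] [0. 0. 0.]
4 [1.58 0.23 1.67] [0. 0. 0.]
0 [0.99 0.14 2.37] [0. 0. 0.]
1 [0.99 0.14 2.37] [0. 0. 0.]
2 [0.99 0.14 2.37] [0. 0. 0.]
3 [0.99 0.14 2.37] [0. 0. 0.]
4 [0.99 0.14 2.37] [0. 0. 0.]
5 [0.99 0.14 2.37] [0. 0. 0.]
6 [0.99 0.14 2.37] [0. 0. 0.]
7 [0.99 0.14 2.37] [0. 0. 0.]
```

Request:
send_rows([
  {"x":2.0,"y":0.3,"z":1.0,"rx":0,"ry":0,"rz":0,"jaw":5},
  {"x":2.0,"y":0.3,"z":1.0,"rx":0,"ry":0,"rz":0,"jaw":5},
  {"x":2.0,"y":0.3,"z":1.0,"rx":0,"ry":0,"rz":0,"jaw":5},
  {"x":1.9,"y":0.25,"z":1.0,"rx":0,"ry":0,"rz":0,"jaw":5},
  {"x":0,"y":0,"z":1.0,"rx":0,"ry":0,"rz":0,"jaw":5},
])

```text
clock: 4.85
tool_pos: [0.5261, -0.2651, 0.1528]
eef_rot: [0.637, 0.77, 0.001, -0.001]
contact_force: [0.2, 0.1, -0.4]
opening: 0.577
finger_force: 0.0
```

Request:
send_rows([
  {"x":0,"y":0,"z":2.5,"rx":0,"ry":0,"rz":0,"jaw":5},
  {"x":0,"y":0,"z":2.5,"rx":0,"ry":0,"rz":0,"jaw":5},
  {"x":0,"y":0,"z":2.5,"rx":0,"ry":0,"rz":0,"jaw":5},
  {"x":0,"y":0,"z":1.5,"rx":0,"ry":0,"rz":0,"jaw":5},
  {"x":0,"y":0,"z":0,"rx":0,"ry":0,"rz":0,"jaw":5},
])

```text
clock: 5.35
tool_pos: [0.5242, -0.2693, 0.0611]
eef_rot: [0.64, 0.769, -0.001, -0.001]
contact_force: [-0.4, -0.8, -0.5]
opening: 0.566
finger_force: 0.0
```

Run:
```python
from h import *
st=get_state(); print(st['clock'],st['tool_pos'],st['opening'],st['contact_force'],st['q'].round(2))
plan([.5261,-.2680,.014],down(.184),5)
```

```text
5.35 [ 0.52416309 -0.26927066  0.06107409] 0.5659095090939633 [-0.36983188 -0.75593394 -0.48588599] [ 0.39  0.92  0.01  1.8  -0.02  0.43  0.59]
0 [0.02 0.05 0.94] [-0.001 -0.    -0.   ]
1 [0.02 0.04 0.94] [-0.001 -0.    -0.   ]
2 [0.02 0.04 0.94] [-0.001 -0.    -0.   ]
3 [0.02 0.04 0.94] [-0.001 -0.    -0.   ]
4 [0.02 0.04 0.94] [-0.001 -0.    -0.   ]
```

Request:
send_rows([
  {"x":0,"y":0.1,"z":1.2,"rx":0,"ry":0,"rz":0,"jaw":5},
  {"x":0,"y":0.1,"z":1.2,"rx":0,"ry":0,"rz":0,"jaw":5},
  {"x":0,"y":0,"z":1.2,"rx":0,"ry":0,"rz":0,"jaw":5},
  {"x":0,"y":0,"z":1.1,"rx":0,"ry":0,"rz":0,"jaw":5},
  {"x":0,"y":0,"z":0,"rx":0,"ry":0,"rz":0,"jaw":5},
])

```text
clock: 5.85
tool_pos: [0.5263, -0.2681, 0.0142]
eef_rot: [0.639, 0.769, -0.0, -0.001]
contact_force: [-0.5, -0.4, -0.1]
opening: 0.567
finger_force: 0.0
```

Request:
send_rows([
  {"x":0,"y":0,"z":0,"rx":0,"ry":0,"rz":0,"jaw":5},
  {"x":0,"y":0,"z":0,"rx":0,"ry":0,"rz":0,"jaw":3},
  {"x":0,"y":0,"z":0,"rx":0,"ry":0,"rz":0,"jaw":2.5},
  {"x":0,"y":0,"z":0,"rx":0,"ry":0,"rz":0,"jaw":2.2},
  {"x":0,"y":0,"z":0,"rx":0,"ry":0,"rz":0,"jaw":2.2},
], grip_force=20)

```text
clock: 6.35
tool_pos: [0.5271, -0.2689, 0.0162]
eef_rot: [0.64, 0.769, -0.0, -0.0]
contact_force: [-0.4, -0.6, 1.1]
opening: 0.258
finger_force: 0.5
```

Run:
```python
from h import *
s=snap('wrist','w4');st=get_state(); print(st['clock'],st['tool_pos'],st['opening'],st['contact_force'],R.from_quat(st['eef_rot']).as_matrix().round(3))
```

```text
6.4 [ 0.52696295 -0.26886309  0.01612662] 0.2529214498339435 [-0.87313107 -0.13723369  1.19133462] [[-0.182  0.983 -0.   ]
 [ 0.983  0.182 -0.   ]
 [-0.    -0.    -1.   ]]
```

Request:
send_rows([
  {"x":0,"y":0,"z":0.2,"rx":0,"ry":0,"rz":0,"jaw":2.2},
  {"x":0,"y":0,"z":0,"rx":0,"ry":0,"rz":0,"jaw":2.0},
  {"x":0,"y":0,"z":0,"rx":0,"ry":0,"rz":0,"jaw":1.5},
  {"x":0,"y":0,"z":0,"rx":0,"ry":0,"rz":0,"jaw":1},
  {"x":0,"y":0,"z":0,"rx":0,"ry":0,"rz":0,"jaw":0.5},
], grip_force=20)

```text
clock: 6.9
tool_pos: [0.5273, -0.2686, 0.0138]
eef_rot: [0.639, 0.769, 0.0, -0.0]
contact_force: [-0.8, 0.2, -1.2]
opening: 0.202
finger_force: 19.8
```

Request:
send_rows([
  {"x":0,"y":0,"z":0,"rx":0,"ry":0,"rz":0,"jaw":0},
  {"x":0,"y":0,"z":0,"rx":0,"ry":0,"rz":0,"jaw":0},
  {"x":0,"y":0,"z":0,"rx":0,"ry":0,"rz":0,"jaw":0},
  {"x":0,"y":0,"z":0,"rx":0,"ry":0,"rz":0,"jaw":0},
  {"x":0,"y":0,"z":0,"rx":0,"ry":0,"rz":0,"jaw":0},
], grip_force=50)

```text
clock: 7.4
tool_pos: [0.5274, -0.2686, 0.0139]
eef_rot: [0.64, 0.769, 0.0, 0.0]
contact_force: [1.0, 0.2, -1.2]
opening: 0.2
finger_force: 49.8
```

Run:
```python
from h import *
st=get_state(); print(st)
```

```text
{'clock': 7.4, 'q': array([ 0.38957294,  0.99615134,  0.00659817,  1.79916624, -0.01696857,
        0.34619179,  0.59220403]), 'qd': array([-4.67490115e-04,  1.11915711e-04,  4.64198914e-05,  1.38285258e-03,
       -5.86634051e-04, -1.44657432e-03,  6.24600612e-04]), 'joint_torque': array([ 1.65791709e-03, -5.70839524e+01,  1.69989858e+00, -6.87986925e+00,
       -3.63183324e-02,  8.26995587e-02, -2.02599222e-03]), 'tool_pos': array([ 0.52737333, -0.26861651,  0.01389045]), 'eef_rot': array([6.39506690e-01, 7.68785520e-01, 1.25244004e-04, 3.40131317e-05]), 'contact_force': array([ 1.01202017,  0.19465469, -1.18533526]), 'moment': array([-0.08333916,  0.08805946,  0.00899637]), 'finger_force': 49.76745662279427, 'opening': 0.19978177633076785}
```

Gripped: the opening of 17.6 mm matches the square's thickness. Next I lift it and carry it over the cabinet.

Request:
send_rows([
  {"x":0,"y":0,"z":-1.0,"rx":0,"ry":0,"rz":0,"jaw":0},
  {"x":0,"y":0,"z":-3.0,"rx":0,"ry":0,"rz":0,"jaw":0},
  {"x":0,"y":0,"z":-4.0,"rx":0,"ry":0,"rz":0,"jaw":0},
  {"x":0,"y":0,"z":-4.0,"rx":0,"ry":0,"rz":0,"jaw":0},
  {"x":0,"y":0,"z":-4.0,"rx":0,"ry":0,"rz":0,"jaw":0},
])

```text
clock: 7.9
tool_pos: [0.5269, -0.2686, 0.1761]
eef_rot: [0.64, 0.769, 0.0, 0.0]
contact_force: [0.3, 1.0, -2.1]
opening: 0.197
finger_force: 49.8
```

Request:
send_rows([
  {"x":0,"y":0,"z":-2.5,"rx":0,"ry":0,"rz":0,"jaw":0},
  {"x":0,"y":0,"z":0,"rx":0,"ry":0,"rz":0,"jaw":0},
  {"x":0,"y":0,"z":0,"rx":0,"ry":0,"rz":0,"jaw":0},
  {"x":0,"y":0,"z":0,"rx":0,"ry":0,"rz":0,"jaw":0},
  {"x":0,"y":0,"z":0,"rx":0,"ry":0,"rz":0,"jaw":0},
])

```text
clock: 8.4
tool_pos: [0.5263, -0.2682, 0.1973]
eef_rot: [0.639, 0.769, -0.0, -0.002]
contact_force: [0.0, 0.4, -2.3]
opening: 0.198
finger_force: 49.8
```

Run:
```python
from h import *
st=get_state(); print(st['tool_pos'],st['contact_force'],st['moment'],st['opening'])
plan([.5652,.0453,.2],down(.1985),10)
```

```text
[ 0.52628485 -0.26821568  0.19728718] [ 0.01879392  0.36292067 -2.28544564] [-0.1379092   0.02807132  0.05225666] 0.1977433163867969
0 [ 3.01  0.95 -0.02] [-0.    -0.    -0.002]
1 [ 3.01  0.96 -0.02] [-0.    -0.    -0.002]
2 [ 3.01  0.96 -0.02] [-0.    -0.    -0.002]
3 [ 3.01  0.97 -0.02] [-0.    -0.    -0.002]
4 [ 3.01  0.97 -0.03] [-0.    -0.    -0.002]
5 [ 3.    0.98 -0.03] [-0.    -0.    -0.002]
6 [ 3.    0.98 -0.03] [-0.    -0.    -0.002]
7 [ 3.    0.99 -0.03] [-0.    -0.    -0.002]
8 [ 3.    0.99 -0.03] [-0.    -0.    -0.002]
9 [ 3.    1.   -0.03] [-0.    -0.    -0.002]
```

Request:
send_rows([
  {"x":3.0,"y":1.0,"z":0,"rx":0,"ry":0,"rz":-0.002,"jaw":0},
  {"x":3.0,"y":1.0,"z":0,"rx":0,"ry":0,"rz":-0.002,"jaw":0},
  {"x":3.0,"y":1.0,"z":0,"rx":0,"ry":0,"rz":-0.002,"jaw":0},
  {"x":3.0,"y":1.0,"z":0,"rx":0,"ry":0,"rz":-0.002,"jaw":0},
  {"x":3.0,"y":1.0,"z":0,"rx":0,"ry":0,"rz":-0.002,"jaw":0},
])

```text
clock: 8.9
tool_pos: [0.548, -0.1107, 0.1978]
eef_rot: [0.636, 0.772, -0.001, -0.001]
contact_force: [0.4, -0.1, -2.4]
opening: 0.199
finger_force: 49.8
```

Request:
send_rows([
  {"x":3.0,"y":1.0,"z":0,"rx":0,"ry":0,"rz":-0.002,"jaw":0},
  {"x":3.0,"y":1.0,"z":0,"rx":0,"ry":0,"rz":-0.002,"jaw":0},
  {"x":3.0,"y":1.0,"z":0,"rx":0,"ry":0,"rz":-0.002,"jaw":0},
  {"x":3.0,"y":0.9,"z":0,"rx":0,"ry":0,"rz":0,"jaw":0},
  {"x":3.0,"y":0.9,"z":0,"rx":0,"ry":0,"rz":0,"jaw":0},
])

```text
clock: 9.4
tool_pos: [0.5657, 0.0457, 0.1977]
eef_rot: [0.633, 0.774, -0.001, -0.001]
contact_force: [0.3, 0.4, -2.2]
opening: 0.2
finger_force: 49.8
```

Request:
send_rows([
  {"x":0,"y":0,"z":2.0,"rx":0,"ry":0,"rz":0,"jaw":0},
  {"x":0,"y":0,"z":2.0,"rx":0,"ry":0,"rz":0,"jaw":0},
  {"x":0,"y":0,"z":1.0,"rx":0,"ry":0,"rz":0,"jaw":0},
  {"x":0,"y":0,"z":0,"rx":0,"ry":0,"rz":0,"jaw":0},
  {"x":0,"y":0,"z":0,"rx":0,"ry":0,"rz":0,"jaw":0},
])

```text
clock: 9.9
tool_pos: [0.5664, 0.0441, 0.1489]
eef_rot: [0.634, 0.774, -0.0, -0.0]
contact_force: [0.5, 0.8, -2.1]
opening: 0.194
finger_force: 49.8
```

```bash
cat >> h.py <<'E'
TH=.1985; EX=np.array([np.cos(TH),np.sin(TH),0]);EY=np.array([-np.sin(TH),np.cos(TH),0])
def rep():
    st=get_state(); p=st['tool_pos'];f=st['contact_force'];m=R.from_quat(st['eef_rot']).as_matrix()
    print('t',round(st['clock'],2),'cab x,y,z mm',((EX@p-.563)*1e3).round(1),((EY@p+.051)*1e3).round(1),(p[2]*1e3).round(1),'F',(EX@f).round(2),(EY@f).round(2),f[2].round(2),'Mx',(EX@st['moment']).round(3),
      'yaw',np.arctan2(m[1,1],m[0,1]).round(4),'pitch(xtool z, zw)',m[2,0].round(4),'roll',m[2,1].round(4),'op',st['opening'].round(3))
    return st
E
python3 - <<'E'
from h import *
rep(); s=snap('wrist','w5')
c=s['img'][0:330,140:540]; cv2.imwrite('pics/z5.png',cv2.resize(c,None,fx=1.8,fy=1.8,interpolation=cv2.INTER_CUBIC)[:,:,::-1])
E
```

```text
Traceback (most recent call last):
  File "h.py", line 33, in rep
    'yaw',np.arctan2(m[1,1],m[0,1]).round(4),'pitch(xtool z, zw)',m[2,0].round(4),'roll',m[2,1].round(4),'op',st['opening'].round(3))
                                                                                                              ^^^^^^^^^^^^^^^^^^^
AttributeError: 'float' object has no attribute 'round'
```

```bash
sed -i "s/st\['opening'\].round(3)/round(float(st['opening']),3)/" h.py
python3 - <<'E'
from h import *
rep(); s=snap('wrist','w5')
c=s['img'][0:330,140:540]; cv2.imwrite('pics/z5.png',cv2.resize(c,None,fx=1.8,fy=1.8,interpolation=cv2.INTER_CUBIC)[:,:,::-1])
E
```

```text
t 9.9 cab x,y,z mm 0.9 -17.5 148.9 F 0.63 0.66 -2.07 Mx -0.107 yaw 0.1984 pitch(xtool z, zw) -0.0001 roll -0.0003 op 0.194
```

View pics/z5.png

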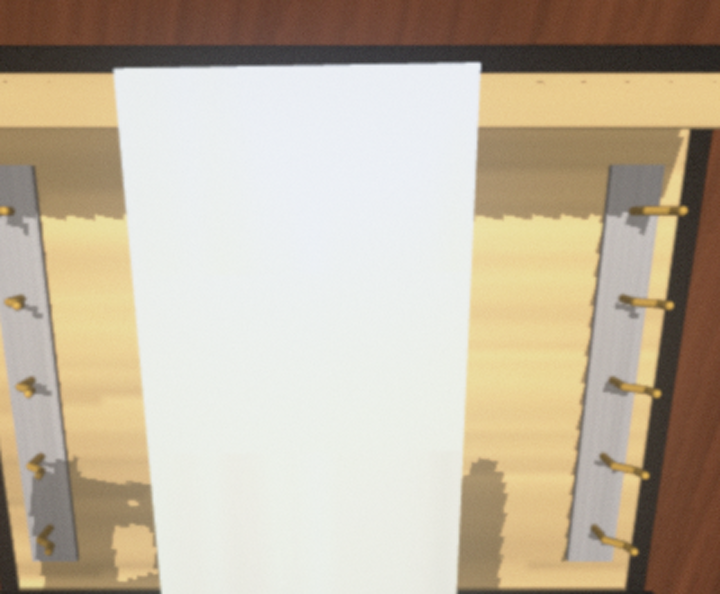

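The held leg covers the middle of the view and is square to the cabinet. The leaning side's top inner edge (crop row 127) is clear of the leg, so I'll go down.

Request:
send_rows([
  {"x":0,"y":0,"z":2.5,"rx":0,"ry":0,"rz":0,"jaw":0},
  {"x":0,"y":0,"z":2.5,"rx":0,"ry":0,"rz":0,"jaw":0},
  {"x":0,"y":0,"z":2.5,"rx":0,"ry":0,"rz":0,"jaw":0},
  {"x":0,"y":0,"z":2.0,"rx":0,"ry":0,"rz":0,"jaw":0},
  {"x":0,"y":0,"z":1.0,"rx":0,"ry":0,"rz":0,"jaw":0},
])

```text
clock: 10.45
tool_pos: [0.5663, 0.0443, 0.0432]
eef_rot: [0.633, 0.774, -0.0, -0.0]
contact_force: [-0.0, -1.0, -2.0]
opening: 0.197
finger_force: 49.8
```

Request:
send_rows([
  {"x":0,"y":0,"z":0,"rx":0,"ry":0,"rz":0,"jaw":0},
  {"x":0,"y":0,"z":0,"rx":0,"ry":0,"rz":0,"jaw":0},
  {"x":0,"y":0,"z":0,"rx":0,"ry":0,"rz":0,"jaw":0},
  {"x":0,"y":0,"z":0,"rx":0,"ry":0,"rz":0,"jaw":0},
  {"x":0,"y":0,"z":0,"rx":0,"ry":0,"rz":0,"jaw":0},
])

```text
clock: 10.95
tool_pos: [0.5667, 0.0445, 0.0446]
eef_rot: [0.633, 0.774, 0.0, 0.0]
contact_force: [0.7, 0.7, -1.2]
opening: 0.198
finger_force: 49.8
```

Run:
```python
from h import *
rep(); s=load('w5')
for c,r in ((173,70.6),(425,70.6)): print('top inner cab y',EY@onz(s,c,r,.0995)+.051)
for c,r in ((173,40.3),(425,40)): print('top outer',EY@onz(s,c,r,.1)+.051)
```

```text
t 10.95 cab x,y,z mm 1.3 -17.1 44.6 F 0.82 0.52 -1.19 Mx -0.152 yaw 0.199 pitch(xtool z, zw) -0.0 roll 0.0012 op 0.198
top inner cab y 0.07873078944792303
top inner cab y 0.0786910674972156
top outer 0.09035442306208771
top outer 0.09043460257562493
```

Request:
send_rows([
  {"x":0,"y":0,"z":0.3,"rx":0,"ry":0,"rz":0,"jaw":0},
  {"x":0,"y":0,"z":0.3,"rx":0,"ry":0,"rz":0,"jaw":0},
  {"x":0,"y":0,"z":0.3,"rx":0,"ry":0,"rz":0,"jaw":0},
  {"x":0,"y":0,"z":0,"rx":0,"ry":0,"rz":0,"jaw":0},
  {"x":0,"y":0,"z":0,"rx":0,"ry":0,"rz":0,"jaw":0},
])

```text
clock: 11.45
tool_pos: [0.5661, 0.0444, 0.0347]
eef_rot: [0.633, 0.774, -0.0, -0.0]
contact_force: [-0.1, 0.3, -1.7]
opening: 0.201
finger_force: 49.8
```

Request:
send_rows([
  {"x":0,"y":0,"z":0.05,"rx":0,"ry":0,"rz":0,"jaw":0},
  {"x":0,"y":0,"z":0.05,"rx":0,"ry":0,"rz":0,"jaw":0},
  {"x":0,"y":0,"z":0,"rx":0,"ry":0,"rz":0,"jaw":0},
  {"x":0,"y":0,"z":0,"rx":0,"ry":0,"rz":0,"jaw":0},
  {"x":0,"y":0,"z":0,"rx":0,"ry":0,"rz":0,"jaw":0},
])

```text
clock: 11.95
tool_pos: [0.5663, 0.0445, 0.034]
eef_rot: [0.633, 0.774, 0.0, 0.0]
contact_force: [-0.2, -0.1, -2.0]
opening: 0.202
finger_force: 49.8
```

Request:
send_rows([
  {"x":0,"y":0,"z":0.05,"rx":0,"ry":0,"rz":0,"jaw":0},
  {"x":0,"y":0,"z":0,"rx":0,"ry":0,"rz":0,"jaw":0},
  {"x":0,"y":0,"z":0,"rx":0,"ry":0,"rz":0,"jaw":0},
  {"x":0,"y":0,"z":0,"rx":0,"ry":0,"rz":0,"jaw":0},
  {"x":0,"y":0,"z":0,"rx":0,"ry":0,"rz":0,"jaw":0},
])

```text
clock: 12.45
tool_pos: [0.5663, 0.0444, 0.0335]
eef_rot: [0.633, 0.774, 0.0, 0.0]
contact_force: [0.2, -0.1, -0.1]
opening: 0.201
finger_force: 49.8
```

```bash
python3 -c "
from h import *
rep()"
```

```text
t 12.45 cab x,y,z mm 0.9 -17.1 33.5 F 0.12 -0.16 -0.11 Mx -0.095 yaw 0.199 pitch(xtool z, zw) 0.0 roll 0.0001 op 0.201
```

Request:
send_rows([
  {"x":0,"y":0,"z":0.04,"rx":0,"ry":0,"rz":0,"jaw":0},
  {"x":0,"y":0,"z":0,"rx":0,"ry":0,"rz":0,"jaw":0},
  {"x":0,"y":0,"z":0,"rx":0,"ry":0,"rz":0,"jaw":0},
  {"x":0,"y":0,"z":0,"rx":0,"ry":0,"rz":0,"jaw":0},
  {"x":0,"y":0,"z":0,"rx":0,"ry":0,"rz":0,"jaw":0},
])

```text
clock: 12.95
tool_pos: [0.5663, 0.0444, 0.0332]
eef_rot: [0.633, 0.774, 0.0, 0.0]
contact_force: [-1.8, -0.7, 4.5]
opening: 0.201
finger_force: 49.8
```

Request:
send_rows([
  {"x":0.3,"y":0,"z":0,"rx":0,"ry":0,"rz":0,"jaw":0},
  {"x":0.3,"y":0,"z":0,"rx":0,"ry":0,"rz":0,"jaw":0},
  {"x":0.2,"y":0,"z":0,"rx":0,"ry":0,"rz":0,"jaw":0},
  {"x":0,"y":0,"z":0,"rx":0,"ry":0,"rz":0,"jaw":0},
  {"x":0,"y":0,"z":0,"rx":0,"ry":0,"rz":0,"jaw":0},
])

```text
clock: 13.45
tool_pos: [0.5651, 0.0524, 0.0332]
eef_rot: [0.633, 0.774, 0.0, 0.0]
contact_force: [1.4, -1.9, 4.4]
opening: 0.2
finger_force: 49.8
```

```bash
python3 -c "
from h import *
rep()"
```

```text
t 13.45 cab x,y,z mm 1.4 -9.0 33.2 F 1.03 -2.14 4.43 Mx -0.596 yaw 0.1992 pitch(xtool z, zw) -0.0001 roll 0.001 op 0.2
```

Request:
send_rows([
  {"x":0.15,"y":0,"z":-0.02,"rx":0,"ry":0,"rz":0,"jaw":0},
  {"x":0.15,"y":0,"z":0,"rx":0,"ry":0,"rz":0,"jaw":0},
  {"x":0,"y":0,"z":0,"rx":0,"ry":0,"rz":0,"jaw":0},
  {"x":0,"y":0,"z":0,"rx":0,"ry":0,"rz":0,"jaw":0},
  {"x":0,"y":0,"z":0,"rx":0,"ry":0,"rz":0,"jaw":0},
])

```text
clock: 13.95
tool_pos: [0.5641, 0.0556, 0.0332]
eef_rot: [0.633, 0.774, 0.0, -0.0]
contact_force: [0.8, -2.5, 2.9]
opening: 0.203
finger_force: 49.8
```

Request:
send_rows([
  {"x":0.1,"y":0,"z":0,"rx":0,"ry":0,"rz":0,"jaw":0},
  {"x":0.1,"y":0,"z":0,"rx":0,"ry":0,"rz":0,"jaw":0},
  {"x":0,"y":0,"z":0,"rx":0,"ry":0,"rz":0,"jaw":0},
  {"x":0,"y":0,"z":0,"rx":0,"ry":0,"rz":0,"jaw":0},
  {"x":0,"y":0,"z":0,"rx":0,"ry":0,"rz":0,"jaw":0},
])

```text
clock: 14.45
tool_pos: [0.5639, 0.0561, 0.0333]
eef_rot: [0.634, 0.774, -0.0, 0.001]
contact_force: [1.7, -5.0, 3.1]
opening: 0.198
finger_force: 49.8
```

Request:
send_rows([
  {"x":0.1,"y":0,"z":0,"rx":0,"ry":0,"rz":0,"jaw":0},
  {"x":0.1,"y":0,"z":0,"rx":0,"ry":0,"rz":0,"jaw":0},
  {"x":0,"y":0,"z":0,"rx":0,"ry":0,"rz":0,"jaw":0},
  {"x":0,"y":0,"z":0,"rx":0,"ry":0,"rz":0,"jaw":0},
  {"x":0,"y":0,"z":0,"rx":0,"ry":0,"rz":0,"jaw":0},
])

```text
clock: 14.95
tool_pos: [0.5635, 0.0577, 0.0333]
eef_rot: [0.634, 0.773, -0.001, 0.001]
contact_force: [0.9, -5.9, 3.5]
opening: 0.2
finger_force: 49.8
```

```bash
python3 -c "
from h import *
rep()"
```

```text
t 14.95 cab x,y,z mm 0.8 -3.6 33.3 F -0.24 -6.0 3.52 Mx -1.102 yaw 0.1976 pitch(xtool z, zw) -0.0016 roll -0.0 op 0.2
```

Request:
send_rows([
  {"x":0.1,"y":0,"z":0,"rx":0,"ry":0,"rz":0,"jaw":0},
  {"x":0.1,"y":0,"z":0,"rx":0,"ry":0,"rz":0,"jaw":0},
  {"x":0,"y":0,"z":0,"rx":0,"ry":0,"rz":0,"jaw":0},
  {"x":0,"y":0,"z":0,"rx":0,"ry":0,"rz":0,"jaw":0},
  {"x":0,"y":0,"z":0,"rx":0,"ry":0,"rz":0,"jaw":0},
])

```text
clock: 15.45
tool_pos: [0.563, 0.0598, 0.0333]
eef_rot: [0.634, 0.773, -0.0, 0.001]
contact_force: [0.7, -5.6, 3.9]
opening: 0.201
finger_force: 49.8
```

Request:
send_rows([
  {"x":0.1,"y":0,"z":0,"rx":0,"ry":0,"rz":0,"jaw":0},
  {"x":0.1,"y":0,"z":0,"rx":0,"ry":0,"rz":0,"jaw":0},
  {"x":0,"y":0,"z":0,"rx":0,"ry":0,"rz":0,"jaw":0},
  {"x":0,"y":0,"z":0,"rx":0,"ry":0,"rz":0,"jaw":0},
  {"x":0,"y":0,"z":0,"rx":0,"ry":0,"rz":0,"jaw":0},
])

```text
clock: 15.95
tool_pos: [0.5627, 0.0618, 0.0333]
eef_rot: [0.634, 0.773, -0.0, 0.001]
contact_force: [1.3, -4.7, 3.7]
opening: 0.196
finger_force: 49.8
```

```bash
python3 -c "
from h import *
rep()"
```

```text
t 15.95 cab x,y,z mm 0.8 0.7 33.3 F 0.37 -4.88 3.75 Mx -1.02 yaw 0.1979 pitch(xtool z, zw) -0.0014 roll 0.0 op 0.196
```

Request:
send_rows([
  {"x":0.1,"y":0,"z":0,"rx":0,"ry":0,"rz":0,"jaw":0},
  {"x":0.05,"y":0,"z":0,"rx":0,"ry":0,"rz":0,"jaw":0},
  {"x":0,"y":0,"z":0,"rx":0,"ry":0,"rz":0,"jaw":0},
  {"x":0,"y":0,"z":0,"rx":0,"ry":0,"rz":0,"jaw":0},
  {"x":0,"y":0,"z":0,"rx":0,"ry":0,"rz":0,"jaw":0},
])

```text
clock: 16.45
tool_pos: [0.5624, 0.0632, 0.0333]
eef_rot: [0.634, 0.773, -0.0, 0.001]
contact_force: [1.0, -5.6, 3.5]
opening: 0.197
finger_force: 49.8
```

```bash
python3 -c "
from h import *
rep()"
```

```text
t 16.45 cab x,y,z mm 0.8 2.1 33.3 F -0.12 -5.67 3.53 Mx -1.061 yaw 0.1977 pitch(xtool z, zw) -0.0015 roll -0.0 op 0.197
```

Request:
send_rows([
  {"x":0.05,"y":0,"z":0,"rx":0,"ry":0,"rz":0,"jaw":0},
  {"x":0.05,"y":0,"z":0,"rx":0,"ry":0,"rz":0,"jaw":0},
  {"x":0,"y":0,"z":0,"rx":0,"ry":0,"rz":0,"jaw":0},
  {"x":0,"y":0,"z":0,"rx":0,"ry":0,"rz":0,"jaw":0},
  {"x":0,"y":0,"z":0,"rx":0,"ry":0,"rz":0,"jaw":0},
])

```text
clock: 16.95
tool_pos: [0.5621, 0.0642, 0.0333]
eef_rot: [0.634, 0.773, -0.0, 0.001]
contact_force: [0.8, -5.1, 4.8]
opening: 0.2
finger_force: 49.8
```

```bash
python3 -c "
from h import *
rep()"
```

```text
t 16.95 cab x,y,z mm 0.8 3.1 33.3 F -0.22 -5.17 4.82 Mx -0.996 yaw 0.1977 pitch(xtool z, zw) -0.0015 roll -0.0 op 0.2
```

Request:
send_rows([
  {"x":0.05,"y":0,"z":0,"rx":0,"ry":0,"rz":0,"jaw":0},
  {"x":0.05,"y":0,"z":0,"rx":0,"ry":0,"rz":0,"jaw":0},
  {"x":0,"y":0,"z":0,"rx":0,"ry":0,"rz":0,"jaw":0},
  {"x":0,"y":0,"z":0,"rx":0,"ry":0,"rz":0,"jaw":0},
  {"x":0,"y":0,"z":0,"rx":0,"ry":0,"rz":0,"jaw":0},
])

```text
clock: 17.45
tool_pos: [0.5621, 0.0645, 0.0334]
eef_rot: [0.634, 0.773, -0.001, 0.001]
contact_force: [1.9, -6.9, 4.2]
opening: 0.196
finger_force: 49.8
```

```bash
python3 -c "
from h import *
rep()"
```

```text
t 17.45 cab x,y,z mm 0.8 3.4 33.4 F 0.54 -7.2 4.21 Mx -1.281 yaw 0.1972 pitch(xtool z, zw) -0.0022 roll 0.0001 op 0.196
```

Request:
send_rows([
  {"x":0.05,"y":0,"z":0,"rx":0,"ry":0,"rz":0,"jaw":0},
  {"x":0,"y":0,"z":0,"rx":0,"ry":0,"rz":0,"jaw":0},
  {"x":0,"y":0,"z":0,"rx":0,"ry":0,"rz":0,"jaw":0},
  {"x":0,"y":0,"z":0,"rx":0,"ry":0,"rz":0,"jaw":0},
  {"x":0,"y":0,"z":0,"rx":0,"ry":0,"rz":0,"jaw":0},
])

```text
clock: 17.95
tool_pos: [0.5621, 0.0645, 0.0334]
eef_rot: [0.634, 0.773, -0.001, 0.001]
contact_force: [1.0, -7.5, 3.7]
opening: 0.2
finger_force: 49.8
```

```bash
python3 -c "
from h import *
rep()"
```

```text
t 17.95 cab x,y,z mm 0.8 3.4 33.4 F -0.45 -7.56 3.69 Mx -1.424 yaw 0.1969 pitch(xtool z, zw) -0.0028 roll 0.0001 op 0.2
```

It stopped advancing at y = 3.4 mm while the force rose, so the leg is flush against the side. The tool tilts by 2.8 mrad; I'll take that out, press the foot down a little more, and hold.

Request:
send_rows([
  {"x":0,"y":0,"z":0.015,"rx":0,"ry":0.0015,"rz":0,"jaw":0},
  {"x":0,"y":0,"z":0.015,"rx":0,"ry":0.0015,"rz":0,"jaw":0},
  {"x":0,"y":0,"z":0,"rx":0,"ry":0,"rz":0,"jaw":0},
  {"x":0,"y":0,"z":0,"rx":0,"ry":0,"rz":0,"jaw":0},
  {"x":0,"y":0,"z":0,"rx":0,"ry":0,"rz":0,"jaw":0},
])

```text
clock: 18.45
tool_pos: [0.5621, 0.0645, 0.0333]
eef_rot: [0.634, 0.773, 0.0, -0.0]
contact_force: [1.4, -6.4, 7.3]
opening: 0.198
finger_force: 49.8
```

```bash
python3 -c "
from h import *
rep()"
```

```text
t 18.45 cab x,y,z mm 0.8 3.4 33.3 F 0.1 -6.58 7.27 Mx -1.489 yaw 0.1968 pitch(xtool z, zw) 0.0002 roll 0.0002 op 0.198
```

Request:
send_rows([
  {"x":0.02,"y":0,"z":0,"rx":0,"ry":0,"rz":0,"jaw":0},
  {"x":0,"y":0,"z":0,"rx":0,"ry":0,"rz":0,"jaw":0},
  {"x":0,"y":0,"z":0,"rx":0,"ry":0,"rz":0,"jaw":0},
  {"x":0,"y":0,"z":0,"rx":0,"ry":0,"rz":0,"jaw":0},
  {"x":0,"y":0,"z":0,"rx":0,"ry":0,"rz":0,"jaw":0},
])

```text
clock: 18.95
tool_pos: [0.5621, 0.0645, 0.0333]
eef_rot: [0.634, 0.773, 0.0, 0.0]
contact_force: [0.8, -7.0, 5.5]
opening: 0.199
finger_force: 49.8
```

Request:
send_rows([
  {"x":0,"y":0,"z":0,"rx":0,"ry":0,"rz":0,"jaw":0},
  {"x":0,"y":0,"z":0,"rx":0,"ry":0,"rz":0,"jaw":0},
  {"x":0,"y":0,"z":0,"rx":0,"ry":0,"rz":0,"jaw":0},
  {"x":0,"y":0,"z":0,"rx":0,"ry":0,"rz":0,"jaw":0},
  {"x":0,"y":0,"z":0,"rx":0,"ry":0,"rz":0,"jaw":0},
])

```text
clock: 19.45
tool_pos: [0.5621, 0.0645, 0.0333]
eef_rot: [0.634, 0.773, 0.0, 0.0]
contact_force: [1.0, -7.7, 5.4]
opening: 0.2
finger_force: 49.8
```

Request:
send_rows([
  {"x":0,"y":0,"z":0,"rx":0,"ry":0,"rz":0,"jaw":0},
  {"x":0,"y":0,"z":0,"rx":0,"ry":0,"rz":0,"jaw":0},
  {"x":0,"y":0,"z":0,"rx":0,"ry":0,"rz":0,"jaw":0},
  {"x":0,"y":0,"z":0,"rx":0,"ry":0,"rz":0,"jaw":0},
  {"x":0,"y":0,"z":0,"rx":0,"ry":0,"rz":0,"jaw":0},
])

```text
clock: 19.95
tool_pos: [0.5621, 0.0646, 0.0333]
eef_rot: [0.634, 0.773, 0.0, 0.0]
contact_force: [1.7, -7.3, 5.9]
opening: 0.199
finger_force: 49.8
```

Run:
```python
from h import *
rep(); s=snap('wrist','w6'); snap('scene','sc6'); snap('top','t6')
g=cv2.GaussianBlur(s['img'].sum(2).astype(float),(5,1),0)
for c in (150,180,420,450,480):
    p=g[0:130,c]; d=np.diff(p); i=np.argsort(-abs(d))[:8]; print(c,[(int(k),int(d[k])) for k in sorted(i)],'cab y@.1',[((EY@onz(s,c,k+.5,.1)+.051)*1e3).round(1) for k in sorted(i)])
```

```text
t 19.95 cab x,y,z mm 0.8 3.4 33.3 F 0.17 -7.52 5.93 Mx -1.548 yaw 0.1968 pitch(xtool z, zw) -0.0001 roll 0.0002 op 0.199
150 [(70, -33), (71, -29), (73, -41), (74, -55), (75, -72), (76, -29), (96, 38), (97, 67)] cab y@.1 [np.float64(87.9), np.float64(87.8), np.float64(87.5), np.float64(87.3), np.float64(87.2), np.float64(87.0), np.float64(84.1), np.float64(83.9)]
180 [(71, -32), (72, -29), (73, -37), (74, -53), (75, -56), (76, -35), (96, 39), (97, 64)] cab y@.1 [np.float64(87.8), np.float64(87.6), np.float64(87.5), np.float64(87.3), np.float64(87.2), np.float64(87.0), np.float64(84.1), np.float64(83.9)]
420 [(69, -24), (70, -29), (72, -35), (73, -53), (74, -57), (75, -54), (96, 50), (97, 46)] cab y@.1 [np.float64(88.0), np.float64(87.8), np.float64(87.6), np.float64(87.4), np.float64(87.3), np.float64(87.1), np.float64(84.0), np.float64(83.8)]
450 [(70, -30), (71, -31), (72, -38), (73, -45), (74, -63), (75, -51), (96, 63), (97, 33)] cab y@.1 [np.float64(87.8), np.float64(87.7), np.float64(87.5), np.float64(87.4), np.float64(87.2), np.float64(87.1), np.float64(84.0), np.float64(83.8)]
480 [(71, -31), (72, -34), (73, -49), (74, -71), (75, -45), (95, 30), (96, 62), (97, 36)] cab y@.1 [np.float64(87.7), np.float64(87.5), np.float64(87.4), np.float64(87.2), np.float64(87.1), np.float64(84.1), np.float64(84.0), np.float64(83.8)]
```

Run:
```python
from h import *
s=load('w6'); print('cam y',EY@s['extrinsics'][:3,3]+.051, s['extrinsics'][2,3])
for c in (150,180,420,450,480):
    p=cv2.GaussianBlur(s['img'].sum(2).astype(float),(5,1),0)[:,c]; d=np.diff(p)
    print(c,[int(x) for x in p[60:190:5]],'97@.02',((EY@onz(s,c,97,.02)+.051)*1e3).round(1),[(int(k),int(d[k])) for k in range(80,200) if abs(d[k])>25])
g=s['img'][0:240,100:560]; cv2.imwrite('pics/z6.png',cv2.resize(g,None,fx=1.7,fy=1.7,interpolation=cv2.INTER_CUBIC)[:,:,::-1])
```

```text
cam y 0.08097444539417119 0.16813523846085673
150 [536, 533, 511, 322, 219, 209, 213, 212, 352, 349, 340, 341, 342, 338, 329, 328, 329, 330, 331, 340, 365, 543, 541, 544, 556, 561] 97@.02 87.5 [(96, 38), (97, 67), (160, 42), (161, 89), (162, 36)]
180 [539, 535, 507, 329, 227, 229, 231, 228, 357, 354, 351, 353, 343, 342, 341, 337, 338, 341, 360, 376, 448, 540, 543, 549, 558, 558] 97@.02 87.5 [(96, 39), (97, 64), (158, 28), (161, 56)]
420 [541, 537, 495, 295, 233, 233, 227, 240, 366, 357, 358, 351, 351, 353, 347, 348, 356, 352, 365, 385, 534, 554, 548, 551, 557, 564] 97@.02 87.3 [(96, 50), (97, 46), (158, 56), (159, 76)]
450 [535, 532, 489, 279, 217, 210, 208, 220, 353, 348, 339, 337, 336, 336, 333, 343, 353, 367, 368, 370, 516, 548, 546, 543, 553, 556] 97@.02 87.3 [(95, 27), (96, 63), (97, 33), (158, 48), (159, 93), (160, 25)]
480 [533, 535, 483, 267, 211, 198, 191, 207, 345, 339, 336, 334, 336, 332, 331, 331, 352, 361, 366, 370, 480, 545, 543, 543, 547, 556] 97@.02 87.3 [(95, 30), (96, 62), (97, 36), (158, 29), (159, 81), (160, 56)]
```

View pics/z6.png

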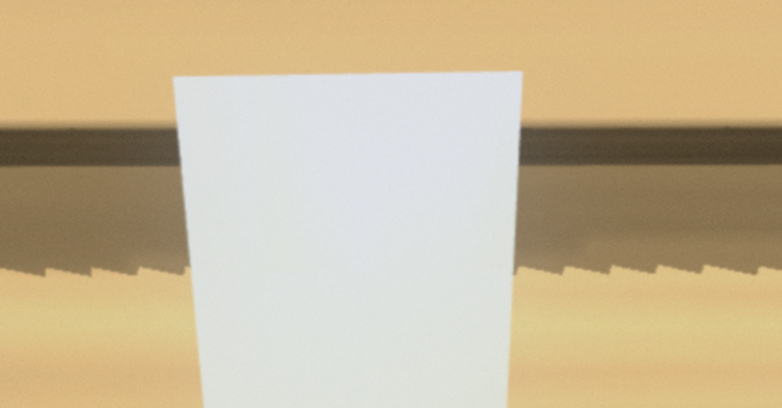

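The last picture shows the leg against the side. The face's top (87.3 mm) and base (87.4 mm) coincide, so the side is square. The hold is done, so I'll back off gently.

Request:
send_rows([
  {"x":-0.1,"y":0,"z":0,"rx":0,"ry":0,"rz":0,"jaw":0},
  {"x":-0.1,"y":0,"z":0,"rx":0,"ry":0,"rz":0,"jaw":0},
  {"x":-0.15,"y":0,"z":0,"rx":0,"ry":0,"rz":0,"jaw":0},
  {"x":-0.2,"y":0,"z":-0.02,"rx":0,"ry":0,"rz":0,"jaw":0},
  {"x":-0.3,"y":0,"z":-0.02,"rx":0,"ry":0,"rz":0,"jaw":0},
])

```text
clock: 20.6
tool_pos: [0.5626, 0.062, 0.0332]
eef_rot: [0.632, 0.775, 0.002, -0.003]
contact_force: [-0.9, 4.0, 2.9]
opening: 0.2
finger_force: 49.8
```

Request:
send_rows([
  {"x":-0.4,"y":0,"z":-0.02,"rx":0,"ry":0,"rz":0,"jaw":0},
  {"x":-0.5,"y":0,"z":-0.05,"rx":0,"ry":0,"rz":0,"jaw":0},
  {"x":-0.5,"y":0,"z":-0.1,"rx":0,"ry":0,"rz":0,"jaw":0},
  {"x":-0.2,"y":0,"z":-0.3,"rx":0,"ry":0,"rz":0,"jaw":0},
  {"x":0,"y":0,"z":-1.0,"rx":0,"ry":0,"rz":0,"jaw":0},
])

```text
clock: 21.1
tool_pos: [0.5657, 0.0416, 0.0474]
eef_rot: [0.634, 0.773, -0.0, -0.002]
contact_force: [-0.5, 0.3, -2.6]
opening: 0.2
finger_force: 49.8
```

Request:
send_rows([
  {"x":0,"y":0,"z":-3.0,"rx":0,"ry":0,"rz":0,"jaw":0},
  {"x":0,"y":0,"z":-4.0,"rx":0,"ry":0,"rz":0,"jaw":0},
  {"x":0,"y":0,"z":-4.0,"rx":0,"ry":0,"rz":0,"jaw":0},
  {"x":0,"y":0,"z":-4.0,"rx":0,"ry":0,"rz":0,"jaw":0},
  {"x":0,"y":0,"z":-1.0,"rx":0,"ry":0,"rz":0,"jaw":0},
])

```text
clock: 21.6
tool_pos: [0.5688, 0.0426, 0.2127]
eef_rot: [0.634, 0.774, 0.004, 0.002]
contact_force: [0.1, 0.1, -2.3]
opening: 0.196
finger_force: 49.8
```

Run:
```python
from h import *
rep(); s=snap('wrist','w7'); st=get_state()
g=cv2.GaussianBlur(s['img'].sum(2).astype(float),(5,1),0)
print('cam y',EY@s['extrinsics'][:3,3]+.051)
for c in (150,180,420,450):
    d=np.diff(g[:,c]); ks=[k for k in range(0,140) if abs(d[k])>40]; print(c,[(k,int(d[k]),((EY@onz(s,c,k+.5,.1)+.051)*1e3).round(1),((EY@onz(s,c,k+.5,.02)+.051)*1e3).round(1)) for k in ks])
plan([.5274,-.2686,.2],down(.183),10)
```

```text
t 21.6 cab x,y,z mm 3.1 -19.4 212.7 F 0.07 0.08 -2.33 Mx -0.194 yaw 0.1986 pitch(xtool z, zw) 0.0022 roll 0.0081 op 0.196
cam y 0.05780187292528829
150 [(39, 87, np.float64(99.5), np.float64(112.9)), (40, 175, np.float64(99.0), np.float64(112.2)), (41, 70, np.float64(98.5), np.float64(111.6)), (61, -52, np.float64(88.1), np.float64(97.9)), (62, -110, np.float64(87.6), np.float64(97.2)), (63, -132, np.float64(87.1), np.float64(96.6)), (64, -45, np.float64(86.6), np.float64(95.9)), (76, 57, np.float64(80.2), np.float64(87.5))]
180 [(39, 88, np.float64(99.5), np.float64(112.9)), (40, 174, np.float64(99.0), np.float64(112.3)), (41, 65, np.float64(98.5), np.float64(111.6)), (61, -45, np.float64(88.2), np.float64(98.0)), (62, -108, np.float64(87.6), np.float64(97.3)), (63, -131, np.float64(87.1), np.float64(96.6)), (64, -42, np.float64(86.6), np.float64(95.9)), (76, 69, np.float64(80.2), np.float64(87.5)), (105, 62, np.float64(64.4), np.float64(66.6)), (106, 40, np.float64(63.9), np.float64(65.8)), (119, -41, np.float64(56.6), np.float64(56.2)), (125, 65, np.float64(53.2), np.float64(51.7)
[... 851 characters left out ...]
oat64(68.0)), (104, 64, np.float64(65.0), np.float64(67.3)), (112, -46, np.float64(60.5), np.float64(61.4)), (113, -47, np.float64(59.9), np.float64(60.6)), (120, 53, np.float64(55.9), np.float64(55.3)), (121, 86, np.float64(55.4), np.float64(54.6))]
0 [-2.97 -1.02  0.11] [ 0.001 -0.     0.002]
1 [-2.97 -1.01  0.11] [ 0.001 -0.     0.002]
2 [-2.97 -1.01  0.11] [ 0.001 -0.     0.002]
3 [-2.97 -1.    0.11] [ 0.001 -0.     0.002]
4 [-2.98 -1.    0.11] [ 0.001 -0.     0.002]
5 [-2.98 -0.99  0.11] [ 0.001 -0.     0.002]
6 [-2.98 -0.99  0.11] [ 0.001 -0.     0.002]
7 [-2.98 -0.98  0.12] [ 0.001 -0.     0.002]
8 [-2.98 -0.98  0.12] [ 0.001 -0.     0.002]
9 [-2.98 -0.98  0.12] [ 0.001 -0.     0.002]
```

The side stays upright (87.4 mm at the top, 87.5 mm at the base). I'll carry the square back to its old free spot.

Request:
send_rows([
  {"x":-3.0,"y":-1.0,"z":0,"rx":0,"ry":0,"rz":0.003,"jaw":0},
  {"x":-3.0,"y":-1.0,"z":0,"rx":0,"ry":0,"rz":0.003,"jaw":0},
  {"x":-3.0,"y":-1.0,"z":0,"rx":0,"ry":0,"rz":0.003,"jaw":0},
  {"x":-3.0,"y":-1.0,"z":0,"rx":0,"ry":0,"rz":0.003,"jaw":0},
  {"x":-3.0,"y":-1.0,"z":0,"rx":0,"ry":0,"rz":0.003,"jaw":0},
])

```text
clock: 22.15
tool_pos: [0.5448, -0.1151, 0.2058]
eef_rot: [0.639, 0.769, 0.0, -0.003]
contact_force: [0.2, 0.4, -1.5]
opening: 0.2
finger_force: 49.8
```

Request:
send_rows([
  {"x":-3.0,"y":-1.0,"z":0,"rx":0,"ry":0,"rz":0,"jaw":0},
  {"x":-3.0,"y":-1.0,"z":0,"rx":0,"ry":0,"rz":0,"jaw":0},
  {"x":-3.0,"y":-1.0,"z":0,"rx":0,"ry":0,"rz":0,"jaw":0},
  {"x":-3.0,"y":-1.0,"z":0,"rx":0,"ry":0,"rz":0,"jaw":0},
  {"x":-2.9,"y":-1.0,"z":0,"rx":0,"ry":0,"rz":0,"jaw":0},
])

```text
clock: 22.65
tool_pos: [0.5229, -0.2706, 0.2051]
eef_rot: [0.639, 0.769, 0.0, -0.003]
contact_force: [0.6, -0.6, -2.9]
opening: 0.199
finger_force: 49.8
```

Request:
send_rows([
  {"x":0,"y":0,"z":3.0,"rx":0,"ry":0,"rz":0,"jaw":0},
  {"x":0,"y":0,"z":4.0,"rx":0,"ry":0,"rz":0,"jaw":0},
  {"x":0,"y":0,"z":4.0,"rx":0,"ry":0,"rz":0,"jaw":0},
  {"x":0,"y":0,"z":3.0,"rx":0,"ry":0,"rz":0,"jaw":0},
  {"x":0,"y":0,"z":2.0,"rx":0,"ry":0,"rz":0,"jaw":0},
])

```text
clock: 23.15
tool_pos: [0.5218, -0.268, 0.0429]
eef_rot: [0.639, 0.769, 0.0, -0.004]
contact_force: [-0.6, 0.3, -2.5]
opening: 0.199
finger_force: 49.8
```

Request:
send_rows([
  {"x":0,"y":0,"z":0,"rx":0,"ry":0,"rz":0,"jaw":0},
  {"x":0,"y":0,"z":0,"rx":0,"ry":0,"rz":0,"jaw":0},
  {"x":0,"y":0,"z":0,"rx":0,"ry":0,"rz":0,"jaw":0},
  {"x":0,"y":0,"z":0,"rx":0,"ry":0,"rz":0,"jaw":0},
  {"x":0,"y":0,"z":0,"rx":0,"ry":0,"rz":0,"jaw":0},
])

```text
clock: 23.65
tool_pos: [0.5249, -0.2696, 0.0481]
eef_rot: [0.639, 0.769, 0.001, -0.0]
contact_force: [0.8, -1.0, -2.3]
opening: 0.199
finger_force: 49.8
```

```bash
python3 -c "
from h import *
st=rep();print(st['tool_pos'],st['contact_force'])"
```

```text
t 23.65 cab x,y,z mm -101.6 -316.8 48.1 F 0.57 -1.16 -2.27 Mx -0.203 yaw 0.184 pitch(xtool z, zw) 0.002 roll 0.0014 op 0.199
[ 0.52489111 -0.26958501  0.04807129] [ 0.78375027 -1.02063972 -2.27365183]
```

Request:
send_rows([
  {"x":0,"y":0,"z":1.0,"rx":0,"ry":-0.002,"rz":0,"jaw":0},
  {"x":0,"y":0,"z":1.0,"rx":0,"ry":0,"rz":0,"jaw":0},
  {"x":0,"y":0,"z":0.8,"rx":0,"ry":0,"rz":0,"jaw":0},
  {"x":0,"y":0,"z":0.5,"rx":0,"ry":0,"rz":0,"jaw":0},
  {"x":0,"y":0,"z":0,"rx":0,"ry":0,"rz":0,"jaw":0},
])

```text
clock: 24.15
tool_pos: [0.524, -0.269, 0.0137]
eef_rot: [0.639, 0.769, 0.0, -0.001]
contact_force: [-0.8, 0.2, -1.3]
opening: 0.202
finger_force: 49.8
```

Request:
send_rows([
  {"x":0,"y":0,"z":0.05,"rx":0,"ry":0,"rz":0,"jaw":0},
  {"x":0,"y":0,"z":0.05,"rx":0,"ry":0,"rz":0,"jaw":0},
  {"x":0,"y":0,"z":0,"rx":0,"ry":0,"rz":0,"jaw":0},
  {"x":0,"y":0,"z":0,"rx":0,"ry":0,"rz":0,"jaw":0},
  {"x":0,"y":0,"z":0,"rx":0,"ry":0,"rz":0,"jaw":0},
])

```text
clock: 24.65
tool_pos: [0.524, -0.2691, 0.0136]
eef_rot: [0.639, 0.769, 0.0, -0.001]
contact_force: [-2.0, 0.8, 8.1]
opening: 0.199
finger_force: 49.8
```

```bash
python3 -c "
from h import *
rep()"
```

```text
t 24.65 cab x,y,z mm -102.3 -316.1 13.6 F -1.79 1.13 8.06 Mx 0.283 yaw 0.1841 pitch(xtool z, zw) 0.0015 roll -0.0005 op 0.199
```

Request:
send_rows([
  {"x":0,"y":0,"z":-0.08,"rx":0,"ry":0,"rz":0,"jaw":0},
  {"x":0,"y":0,"z":0,"rx":0,"ry":0,"rz":0,"jaw":1.9},
  {"x":0,"y":0,"z":0,"rx":0,"ry":0,"rz":0,"jaw":2.2},
  {"x":0,"y":0,"z":0,"rx":0,"ry":0,"rz":0,"jaw":2.8},
  {"x":0,"y":0,"z":0,"rx":0,"ry":0,"rz":0,"jaw":4.0},
], grip_force=10)

```text
clock: 25.15
tool_pos: [0.5244, -0.2693, 0.0137]
eef_rot: [0.639, 0.769, 0.0, -0.0]
contact_force: [-0.4, -0.2, 1.1]
opening: 0.382
finger_force: 0.0
```

Request:
send_rows([
  {"x":0,"y":0,"z":0,"rx":0,"ry":0,"rz":0,"jaw":4.0},
  {"x":0,"y":0,"z":0,"rx":0,"ry":0,"rz":0,"jaw":4.0},
  {"x":0,"y":0,"z":0,"rx":0,"ry":0,"rz":0,"jaw":4.0},
  {"x":0,"y":0,"z":-0.5,"rx":0,"ry":0,"rz":0,"jaw":4.0},
  {"x":0,"y":0,"z":-1.0,"rx":0,"ry":0,"rz":0,"jaw":4.0},
])

```text
clock: 25.65
tool_pos: [0.5239, -0.269, 0.0288]
eef_rot: [0.639, 0.769, 0.0, -0.001]
contact_force: [0.4, 0.2, -0.2]
opening: 0.455
finger_force: 0.0
```

```bash
python3 -c "
from h import *
rep()"
```

```text
t 25.65 cab x,y,z mm -102.4 -316.0 28.8 F 0.41 0.13 -0.19 Mx -0.061 yaw 0.1841 pitch(xtool z, zw) 0.0019 roll -0.0011 op 0.455
```

Released. Next I rise straight up and back off.

Request:
send_rows([
  {"x":0,"y":0,"z":-3.0,"rx":0,"ry":0,"rz":0,"jaw":4.0},
  {"x":0,"y":0,"z":-4.0,"rx":0,"ry":0,"rz":0,"jaw":4.0},
  {"x":0,"y":0,"z":-4.0,"rx":0,"ry":0,"rz":0,"jaw":4.0},
  {"x":0,"y":0,"z":-4.0,"rx":0,"ry":0,"rz":0,"jaw":4.0},
  {"x":0,"y":0,"z":-3.0,"rx":0,"ry":0,"rz":0,"jaw":4.0},
])

```text
clock: 26.15
tool_pos: [0.5248, -0.2698, 0.2124]
eef_rot: [0.639, 0.769, 0.001, 0.001]
contact_force: [0.4, -0.3, 0.2]
opening: 0.454
finger_force: 0.0
```

Request:
send_rows([
  {"x":-4.0,"y":0,"z":0,"rx":0,"ry":0,"rz":0,"jaw":4.0},
  {"x":-4.0,"y":0,"z":0,"rx":0,"ry":0,"rz":0,"jaw":4.0},
  {"x":0,"y":0,"z":0,"rx":0,"ry":0,"rz":0,"jaw":4.0},
  {"x":0,"y":0,"z":0,"rx":0,"ry":0,"rz":0,"jaw":4.0},
  {"x":0,"y":0,"z":0,"rx":0,"ry":0,"rz":0,"jaw":4.0},
])

```text
clock: 26.65
tool_pos: [0.539, -0.3465, 0.2089]
eef_rot: [0.639, 0.77, 0.001, -0.001]
contact_force: [0.1, 1.1, 0.3]
opening: 0.456
finger_force: 0.0
```

Run:
```python
from h import *
rep(); t0=load('scene0')['img'].astype(int); t=snap('scene','sc9')['img'].astype(int); w=snap('wrist','w9')
a=np.abs(t-t0).sum(2)
# white leg of square in scene (upright) then and now; bystander patches unchanged
for nm,(u,v,r) in dict(sq=(295,170,28),padlock=(240,195,22),screw=(258,116,30),cyl=(541,336,22),tub=(502,405,40),sqB=(195,132,30),sqC=(237,262,35),fixed=(338,225,30)).items():
    P=a[v-r:v+r,u-r:u+r]; W0=(t0[v-r:v+r,u-r:u+r].min(2)>170); W=(t[v-r:v+r,u-r:u+r].min(2)>170); print(nm,'changed',(P>90).mean().round(3),'white',W0.sum(),W.sum())
m=(w['img'].min(2)>225).astype(np.uint8)[:300]; n,l,stt,c=cv2.connectedComponentsWithStats(m); print([x.tolist() for x in stt[1:] if x[4]>300])
```

```text
t 26.65 cab x,y,z mm -102.9 -395.0 208.9 F 0.37 1.1 0.28 Mx -0.079 yaw 0.1853 pitch(xtool z, zw) 0.0026 roll 0.0001 op 0.456
sq changed 0.002 white 355 346
padlock changed 0.0 white 76 75
screw changed 0.468 white 60 0
cyl changed 0.0 white 0 0
tub changed 0.0 white 2663 2641
sqB changed 0.069 white 354 332
sqC changed 0.0 white 555 542
fixed changed 0.0 white 708 589
[[306, 36, 27, 117, 3036], [464, 169, 46, 47, 648]]
```

The square stands upright where it was, and the other things look unchanged. The screwdriver is only hidden by the arm or its shadow in this view, and nothing went near it.

```bash
python3 -c "
from plant import *
print(finish_job())"
```

```text
the job is handed in; nothing more can be done
None
```

The loose side is square (inner face within about 0.1 mm top to base after release), the square stands upright on the desk clear of the cabinet, and the job was handed in at about 27 s.

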